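# Clamp up battens for edge gluing to the set force

### The job

Get the panel clamped up for gluing: lay every batten side by side on the clamp's deck between the screw jaw and the sliding stop, pointing at the end fence, then squeeze the stop's button and slide the stop up behind the battens until the button pops out in the last hole that still leaves room for them. Push the battens' ends home against the fence with the straightedge and leave it lying on the deck, flush along all their near ends; then turn the T-bar clockwise until the indicator tab pops up, and stop there without overtightening.

Things in the scene. Friction and masses are not known exactly. Their poses are not given: they have to be found in the camera images.
- clamp: Plywood clamp deck fixed to the table, 213 (x) by 316 mm (y), top face 20 mm above the table. Origin on the table top; x points from the robot's side to the end fence, y from the screw end to the stop end. Front edge of the deck at x = -143 mm. A row of six index holes 30 mm apart lies along x = 0.
- fence_face (a point): On the face (looking to the clamp's -x) of the end fence, an aluminium bar along the clamp's y, 22 mm high, at deck height; at x = +55, y = 0 mm of the clamp. The bar runs from y = -82 to +152 mm. A batten lying along x against it has its centre at x = 0, its near end at x = -55 mm.
- jaw_face (a point): Middle of the screw jaw's face at deck height: 70 mm wide in x, 31 mm high, looking to the clamp's +y. At y = -85 mm of the clamp with the knob at 0, plus 3 mm per radian of the knob, less jaw_spring.
- knob_grip (a point): Centre of the black T-bar on the grey screw housing; the bar is 64 x 16 x 24 mm high, its top 12 mm above this point, the housing's top 28 mm below it. The bar lies along this point's x axis and turns about the vertical.
- knob (a joint): Angle of the T-bar, rad, grows clockwise seen from above, 0 (jaw fully open) to 6.2. The jaw advances 3 mm a radian. Stiff (0.2 N m): it stays where it is left.
- jaw_spring (a joint): How far the jaw is pushed back on its spring, m: 0 when it bears on nothing; 4 N to start, 4 N more per mm. The tab pops at about 0.004 (20 N); more than 0.0075 is overtightened.
- tab (a joint): Height by which the brass indicator tab (26 x 6 mm) stands out of the top of the jaw carriage, m: 0 flush, 0.014 popped up.
- tab_top (a point): Middle of the top edge of the brass indicator tab, behind the jaw.
- stop_grip (a point): Pinch point of the sliding stop, 64 mm above the table, in a grip block 26 mm wide in y, its top 16 mm above the point. Axes as the clamp's. The block's plain +x side is 18 mm from the point; on the -x side the black button (20 x 26 mm) stands 28 mm from it when out, 18 mm when fully pressed: pinched along x, 46 mm wide closes to 36 mm.
- stop_face (a point): Middle of the stop's face at deck height: 70 mm wide in x, 33 mm high, looking to the clamp's -y; 27 mm in front of stop_grip. At y = +102 mm of the clamp less the value of joint stop.
- button (a joint): How far the stop's button is pressed, m: 0 out (pin in a hole), 0.010 fully in; 3 N to start, 7 N fully in. Above about 0.009 the pin is clear and the stop slides freely. Let go between holes, the button stays in until the stop comes to a hole, where it pops out and locks.
- stop (a joint): How far the stop is slid towards the screw jaw, m. Holes at 0, 0.030, 0.060, 0.090, 0.120, 0.150; it starts locked at 0. With the knob at 0 the room between jaw and stop is 187 mm less this: 97 mm at 0.090 (three battens), 67 mm at 0.120 (two). The screw advances at most 18 mm.
- straightedge_mid (a point): Straightedge: aluminium plate 160 x 44 x 8 mm, lying flat, with a black grip block 40 (along its length) x 20 x 34 mm high on its middle, 42 mm high in all, 0.25 kg. The point is on its middle, 21 mm above its underside; x along its length, z up. Both long edges are alike, 22 mm from the point.
- straightedge: The same straightedge; origin under its middle.
- batten_0_mid (a point): Wooden batten 110 x 30 x 30 mm, about 0.1 kg; the point is its centre, x along its length. It may be absent. All battens are alike.
- batten_1_mid (a point): Wooden batten 110 x 30 x 30 mm, about 0.1 kg; the point is its centre, x along its length. It may be absent. All battens are alike.
- batten_2_mid (a point): Wooden batten 110 x 30 x 30 mm, about 0.1 kg; the point is its centre, x along its length. It may be absent. All battens are alike.

How it is judged:
By the outcome, as a careful person would: the job done as asked, in the order asked, and still so for the second after the job is handed in, with the robot touching nothing.
Of batten_0, batten_1, batten_2 only 2 to 3 are there at a start; the rules pass over those that are not, and their reading is None.
At some moment in a run one of batten_0, batten_1, batten_2, straightedge may be knocked a few centimetres aside while the robot is not near it.
Once in a run the grip may slacken for a moment while it holds something.
It also fails if it takes over 208 s, if anything falls off the work surface, if the arm or the gripper's body presses on something with over 40 N, if the wrist force passes 120 N, or if a joint passes its speed limit or range.

### The arm

A 6-joint arm with a two-finger parallel gripper is mounted at the origin on the work surface; the furniture and walls round the work are solid. World frame = base frame: x ahead of the robot, y to its left, z up, the work surface at z = 0. Lengths are in m, angles in rad, forces in N, time in s.
With the tool pointing down it reaches from about 0.325 to 0.9 m from the base axis. Payload 3.5 kg.
Tool frame: the origin (TCP) lies midway between the tips of the shut fingers; the grasp point (between the pads) lies arm.grip_depth behind it (arm.grip_depth is the distance from the TCP to the grasp point, in m); z points along the fingers, y is the line along which they close (so a half turn about z gives the same grasp; the last joint's range is limited). The gripper opens to 85 mm and grips with 20 to 120 N. Pads are 22 mm wide; open, the fingers measure 114 mm over their backs; the gripper's body (76 mm by 85 mm) begins 54 mm behind the grasp point. The pads swing forward as they close: fully open they stand 13 mm farther back than shut.
Start: joints at [-1.221, 0.276, -0.026, 1.268, 0, 1.467], TCP at [0.273, -0.562, 0.208] pointing down, gripper open.
Joint ranges: [-3.12, 3.12], [-0.85, 1.88], [-1.08, 1.24], [-1.95, 2.15], [-1.57, 1.53], [-3.14, 3.14]. Speed limits (rad/s): [2.57, 2.57, 3.14, 3.14, 3.14, 3.14].

### API

Orientations are given as a rotation vector (axis times angle).
In Python, from bench import arm gives the robot as it stands. The module is installed in compiled form; this text tells all that it offers.
- The arm moves only by the tool drive_tool, never from a script. Its argument "motion" is a list of rows, each a list of 5 numbers: the shift along the world's x, y, z in m, then the turn about the world's z in rad, then the finger opening in m, from 0 to 0.0854. In form: [[tx, ty, tz, turn, grip], ...]. A call has exactly 8 rows; each row shifts and turns the commanded pose from where the row before left it; what a row does not reach is not made up. A row lasts 1/8 s, in which the tool goes at most 62.5 mm and 10.7 degrees, less where a joint would pass 70% of its speed; a pose out of reach is approached as far as the arm can. A call is refused whole if a number of a shift passes 0.0625 or a number of a turn 0.188, either way. A call with a gripper value outside its range is refused whole. The fingers move at their own pace and stop on an object; "grip_force" is the grip in N (left out, the last holds). Time passes only in rows, so rows that do not move let the fingers close, or fill a call up. It gives the time, the measured TCP pose, the force, the opening and the grip force at its end, in the units of the state.
- arm.get_obs(): the state, without advancing time (a new reading comes with each control period).
- arm.read_camera(name): name is "side" or "top" or "wrist"; returns (picture, depth): 384x512x3 uint8, blue, green, red; 384x512 float32, m along the optical axis (not along the pixel's ray), 0 where there is no reading.
- arm.calibration(name): a dict with "fx", "fy", "cx", "cy" (pixels), "dist" ([k1, k2, p1, p2, k3] as OpenCV has them; the pictures are not rectified), "eye" and "orientation" of the camera in the world. Camera axes: x right, y down, z forward; pixel columns grow to the right and rows downward; lengths in m; the calibration is good to about 2 mm. A picture is of the moment at which its call begins: read the wrist's pose just before it. calibration takes no time and is no camera call; for the wrist camera it gives the pose at the moment of the call.
- arm.job_done(): hands the job in; it is judged then, once.
Trained networks look in the newest picture that a camera, given by its name, has taken for a name from the list of things; names that differ only in an ending like _2 or _b are one class to them, and where a whole thing is asked for, a point or a joint stands for the part that bears it (a point fixed in the world has none). Each returns a list of dicts, best first, with "conf" (0 to 1); they miss things now and then, are a little off and sometimes report something else, mostly with a low value. They report only what shows in the picture. A call takes as long as a camera call.
- arm.look_for(camera, thing): "xyz" ([x, y, z] in m, in the coordinates of the camera as it stood for that picture, good to about 4 mm: the middle of the surface that is visible of it).
- arm.silhouettes(camera, thing): "pixels" (384x512 bool, what is visible of it).
The state is a dict: "time": time; "joint_pos": joint angles; "qd": joint speeds; "effort": joint torques, N m; "eef_pos": TCP position; "eef_rot": TCP orientation; "contact_force": force on the tool from outside, world axes, zero at the start; "torque": the same for the moment, N m; "finger_gap": opening from 0.0 (shut) to 1.0 (fully open); "gripper_force": force on a finger pad.
Only numpy, scipy, OpenCV 4.12 (cv2) and the standard library are available. Lean on these libraries where they do the work, as an engineer would, in place of code of your own. Each camera call takes 0.05 s, during which the arm holds its last target. There are 200 camera calls.

## Working session

There is one attempt and no reset: what is moved stays moved. The work goes in short steps, Python scripts to look and compute and a tool call to move; the robot and the scene stay as the last step left them, time stands still between calls to the robot, and variables do not carry over. Pictures are saved under pics/ and viewed, at most 18 in all, crops included, and the job is handed in when it is done.

Besides the shell and the picture viewer there is one more tool, called after "Request:" as a command line: name --pt "numbers of a row" for each row, then --argument value for the rest. drive_tool: Moves the arm, as the interface text tells. Its arguments: {"type":"object","properties":{"motion":{"type":"array"},"grip_force":{"type":"number"}},"required":["motion"]}

```bash
mkdir -p pics; cat > h.py <<'E'
import numpy as np, cv2
from scipy.spatial.transform import Rotation as R
from bench import arm
def pose(cal):
    o=np.array(cal["orientation"],float)
    Rm=o if o.shape==(3,3) else (R.from_quat(o).as_matrix() if o.size==4 else R.from_rotvec(o).as_matrix())
    return Rm,np.array(cal["eye"],float)
def toworld(cal,p):
    Rm,e=pose(cal); return (Rm@np.atleast_2d(p).T).T+e
def pts(cal,depth,mask):
    v,u=np.nonzero(mask&(depth>0)); K=np.array([[cal["fx"],0,cal["cx"]],[0,cal["fy"],cal["cy"]],[0,0,1]])
    n=cv2.undistortPoints(np.stack([u,v],1).astype(float)[:,None],K,np.array(cal["dist"]))[:,0]
    d=depth[v,u]; return toworld(cal,np.c_[n*d[:,None],d])
def proj(cal,P):
    Rm,e=pose(cal); K=np.array([[cal["fx"],0,cal["cx"]],[0,cal["fy"],cal["cy"]],[0,0,1]])
    return cv2.projectPoints((np.atleast_2d(P)-e)@Rm,np.zeros(3),np.zeros(3),K,np.array(cal["dist"]))[0][:,0]
def rect(P,zlo,zhi):
    q=P[(P[:,2]>zlo)&(P[:,2]<zhi)]
    if len(q)<10: return None
    (cx,cy),(w,h),a=cv2.minAreaRect((q[:,:2]*1000).astype(np.float32))
    if w<h: w,h,a=h,w,a+90
    return [round(float(x),1) for x in (cx,cy,w,h,(a+90)%180-90,np.median(q[:,2])*1000)],len(q)
def st():
    o=arm.get_obs(); print("t",round(o["time"],2),"pos",np.round(o["eef_pos"],4),"rot",np.round(o["eef_rot"],3),"F",np.round(o["contact_force"],1),"gap",round(o["finger_gap"],3),"q",np.round(o["joint_pos"],2)); return o
E
python3 - <<'E'
from h import *
st(); print(arm.grip_depth)
for c in ("top","side","wrist"):
    im,d=arm.read_camera(c); cal=arm.calibration(c); print(c,np.round(cal["eye"],3),np.round(cal["orientation"],3))
    cv2.imwrite(f"pics/{c}0.png",im); np.save(f"{c}_d.npy",d)
    if c=="wrist": continue
    for t in ("batten_0_mid","straightedge","knob_grip","stop_grip","clamp","tab_top","fence_face","stop_face","jaw_face"):
        r=arm.look_for(c,t); print(t,[(round(x["conf"],2),np.round(toworld(cal,x["xyz"])[0],3).tolist()) for x in r])
    if c=="top":
      for t in ("batten_0_mid","straightedge","knob_grip","stop_grip","clamp"):
        for s in arm.silhouettes(c,t):
            P=pts(cal,d,s["pixels"]); print(t,round(s["conf"],2),"hi",rect(P,np.percentile(P[:,2],60)-.004,9))
E
```

```text
t 0.0 pos [ 0.2731 -0.5612  0.2067] rot [-3.059 -0.705  0.   ] F [-0.5  1.2 -0.2] gap 0.998 q [-1.22  0.28 -0.03  1.27 -0.    1.47]
0.0187
top [0.417 0.135 1.255] [-2.199  2.149 -0.152]
batten_0_mid [(0.68, [0.499, 0.422, 0.031])]
straightedge [(0.8, [0.504, 0.214, 0.008]), (0.61, [0.508, 0.057, 0.075])]
knob_grip [(0.72, [0.529, -0.193, 0.099]), (0.58, [0.531, 0.288, 0.027])]
stop_grip [(0.63, [0.508, 0.058, 0.068])]
clamp [(0.79, [0.483, -0.067, 0.02])]
tab_top []
fence_face [(0.78, [0.48, -0.066, 0.022])]
stop_face [(0.84, [0.509, 0.057, 0.072])]
jaw_face [(0.6, [0.522, -0.152, 0.051]), (0.54, [0.526, -0.191, 0.1])]
batten_0_mid 0.59 hi ([501.0, 425.9, 109.5, 30.2, 4.8, 30.5], 366)
straightedge 0.85 hi ([509.5, 210.7, 158.7, 43.7, -6.5, 9.7], 680)
straightedge 0.29 hi ([524.2, -153.3, 68.5, 14.5, 3.0, 51.9], 102)
straightedge 0.21 hi ([483.0, -68.8, 315.4, 212.4, -86.5, 21.9], 7080)
stop_grip 0.87 hi ([505.9, 63.4, 44.4, 25.3, 1.7, 79.9], 148)
clamp 0.72 hi ([483.0, -69.0, 315.8, 212.4, -86.5, 22.0], 7054)
clamp 0.38 hi ([508.3, 210.4, 156.3, 43.2, -5.9, 9.7], 669)
side [0.551 0.895 0.461] [ 0.041 -2.65   1.663]
batten_0_mid [(0.68, [0.5, 0.439, 0.032])]
straightedge [(0.97, [0.514, 0.22, 0.012])]
knob_grip [(0.54, [0.524, -0.19, 0.082])]
stop_grip [(0.82, [0.513, 0.073, 0.049]), (0.46, [0.493, -0.007, 0.021])]
clamp [(0.64, [0.491, -0.008, 0.018])]
tab_top []
fence_face [(0.61, [0.488, -0.009, 0.022])]
stop_face [(0.93, [0.512, 0.075, 0.047])]
jaw_face [(0.61, [0.523, -0.15, 0.037])]
wrist [ 0.333 -0.532  0.374] [ 2.469 -1.543 -0.203]
```

View pics/top0.png

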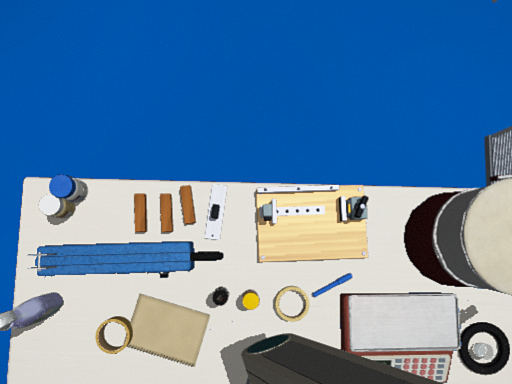

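View pics/side0.png

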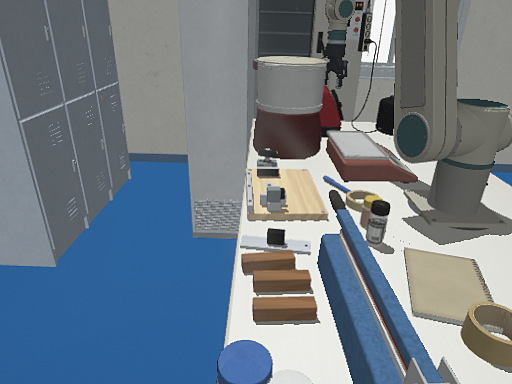

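The top view shows three battens, at pixels (140,213), (166,213) and (187,204). The straightedge is at (216,211), and the deck at (312,223) has its stop on the left at (267,211) and the T-bar at (362,207). The side view agrees.

```bash
cat >> h.py <<'E'
def battens(c="top",roi=((0.30,0.65),(-0.25,0.6)),zlo=.022,zhi=.07,pr=True):
    im,d=arm.read_camera(c); cal=arm.calibration(c); hsv=cv2.cvtColor(im,cv2.COLOR_BGR2HSV)
    m=((hsv[...,0]<16)&(hsv[...,1]>125)&(hsv[...,2]>40)).astype(np.uint8)
    n,l,s,_=cv2.connectedComponentsWithStats(m,connectivity=4); out=[]
    for i in range(1,n):
        if s[i,4]<60: continue
        P=pts(cal,d,l==i)
        if len(P)<30: continue
        c0=np.median(P,0)
        if not(roi[0][0]<c0[0]<roi[0][1] and roi[1][0]<c0[1]<roi[1][1]): continue
        r=rect(P,zlo,zhi)
        if r: out.append(r); pr and print("batten",r)
    return im,d,cal
E
python3 - <<'E'
from h import *
im,d,cal=battens()
P=pts(cal,d,np.ones(d.shape,bool)); 
def box(n,x,y,z0,z1):
    q=P[(P[:,0]>x[0])&(P[:,0]<x[1])&(P[:,1]>y[0])&(P[:,1]<y[1])]; print(n,rect(q,z0,z1))
box("knob",(.45,.6),(-.27,-.1),.085,.12)
box("jaw",(.45,.6),(-.27,-.1),.042,.06)
box("stop top",(.45,.6),(0,.12),.07,.09)
box("stop body",(.45,.6),(0,.12),.045,.06)
box("fence",(.55,.65),(-.3,.15),.035,.06)
box("se grip",(.45,.6),(.15,.27),.035,.06)
box("deck",(.35,.65),(-.3,.15),.015,.028)
print("blue box h",[round(float(np.percentile(P[(P[:,0]>.34)&(P[:,0]<.42)&(P[:,1]>.2)&(P[:,1]<.6)][:,2],k)),3) for k in(50,99)])
cv2.imwrite("pics/crop1.png",cv2.resize(im[170:280,120:380],None,fx=3,fy=3,interpolation=cv2.INTER_CUBIC))
E
```

```text
batten ([526.5, 291.6, 106.8, 29.7, 9.2, 30.8], 377)
batten ([500.0, 425.2, 107.3, 30.2, 4.1, 30.3], 410)
batten ([501.5, 351.8, 107.4, 30.0, 5.1, 30.4], 394)
knob ([526.5, -194.6, 63.6, 16.7, -22.4, 95.7], 148)
jaw ([545.2, -166.1, 134.9, 82.2, 29.5, 53.5], 445)
stop top ([505.8, 63.4, 44.3, 25.3, 2.1, 79.9], 150)
stop body ([530.0, 41.7, 100.5, 83.1, 1.2, 52.4], 158)
fence ([576.2, -58.1, 295.3, 40.0, 86.3, 43.3], 468)
se grip ([509.4, 210.7, 39.1, 19.5, -5.8, 42.3], 98)
deck ([483.0, -68.8, 315.9, 213.2, -86.5, 21.0], 6619)
blue box h [0.079, 0.137]
```

View pics/crop1.png

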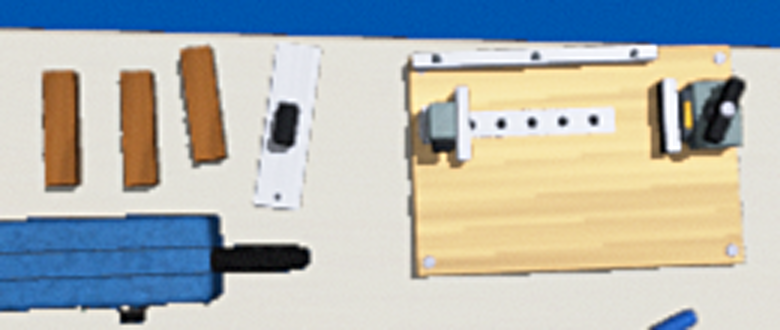

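The crop shows the T-bar turned about 26° from the clamp's x axis, the brass tab flush at (690,110), and the stop at (447,125). Next I check obstacle heights before moving.

```bash
python3 - <<'E'
from h import *
d=np.load("top_d.npy"); cal=arm.calibration("top")
P=pts(cal,d,np.ones(d.shape,bool)); print("z cm map; cols y from .6 to -.7 step .1, rows x")
for x in np.arange(.7,.0,-.1):
    print(round(x,1),[ (lambda q:int(np.max(q)*100) if len(q) else -9)(P[(abs(P[:,0]-x)<.05)&(abs(P[:,1]-y)<.05)][:,2]) for y in np.arange(.6,-.75,-.1)])
E
```

```text
z cm map; cols y from .6 to -.7 step .1, rows x
0.7 [-80, -80, -79, -80, -80, -80, -79, -80, -80, -80, -80, -80, -80, -79]
0.6 [12, 0, 3, 3, 1, 4, 4, 5, 9, 0, 35, 35, 0, -9]
0.5 [12, 0, 3, 3, 5, 8, 5, 5, 10, 35, 36, -9, -9, -9]
0.4 [15, 13, 13, 13, 14, 2, 2, 2, 2, 35, 36, -9, -9, -9]
0.3 [15, 8, 8, 8, 11, 8, 3, 71, 10, 10, 35, 20, 0, 0]
0.2 [16, 5, 5, 1, 1, 51, 64, 70, 10, 10, 10, 10, 3, 0]
0.1 [0, 5, 5, 1, 1, 38, -9, 0, 10, 10, 10, 3, 3, 0]
```

Request:
drive_tool --pt "0 0 0.0625 0 0.06" --pt "0 0 0.0625 0 0.06" --pt "0 0 0.0625 0 0.06" --pt "0 0 0.0625 -0.1 0.06" --pt "0 0.06 0 -0.1 0.06" --pt "0 0.06 0 -0.093 0.06" --pt "0 0.06 0 0 0.06" --pt "0 0.06 0 0 0.06" --grip_force 60

```text
time: 2.35
eef_pos: [0.2732, -0.3201, 0.458]
eef_rot: [3.131, 0.25, 0.001]
contact_force: [0.1, 1.0, 0.4]
finger_gap: 0.702
gripper_force: 0.0
```

Request:
drive_tool --pt "0.03 0.0625 0 0 0.06" --pt "0.03 0.0625 0 0 0.06" --pt "0.03 0.0625 0 0 0.06" --pt "0.03 0.0625 -0.01 0 0.06" --pt "0.03 0.0625 -0.02 0 0.06" --pt "0.03 0.0625 -0.04 0 0.06" --pt "0.03 0.0625 -0.05 0 0.06" --pt "0.03 0.0625 -0.05 0 0.06"

```text
time: 3.35
eef_pos: [0.4752, 0.099, 0.3266]
eef_rot: [3.131, 0.252, 0.003]
contact_force: [0.4, -0.6, -0.8]
finger_gap: 0.702
gripper_force: 0.0
```

```bash
python3 - <<'E'
from h import *
st(); battens()
E
```

```text
t 3.35 pos [0.4752 0.099  0.3266] rot [3.131e+00 2.520e-01 3.000e-03] F [ 0.4 -0.6 -0.8] gap 0.702 q [ 0.07 -0.02 -0.12  1.47 -0.    3.05]
batten ([527.0, 291.7, 108.4, 29.3, 9.5, 30.4], 378)
batten ([499.6, 425.9, 106.6, 30.0, 4.5, 30.5], 408)
batten ([501.5, 351.4, 107.0, 30.1, 5.1, 30.8], 392)
```

Request:
drive_tool --pt "0 0 0 0.187 0.055" --pt "0 0 0 0.187 0.055" --pt "0 0 0 0.187 0.055" --pt "0.01 0.02 0 0.187 0.055" --pt "0.01 0.04 0 0.187 0.055" --pt "0.01 0.05 0 0.187 0.055" --pt "0.01 0.05 0 0.187 0.055" --pt "0.0118 0.0326 0 0.187 0.055"

```text
time: 4.4
eef_pos: [0.5264, 0.2918, 0.3273]
eef_rot: [-2.116, -2.322, -0.0]
contact_force: [-0.4, -0.5, -0.8]
finger_gap: 0.642
gripper_force: 0.0
```

Request:
drive_tool --pt "0 0 0 0.187 0.055" --pt "0 0 0 0.187 0.055" --pt "0 0 -0.03 0.187 0.055" --pt "0 0 -0.03 0.187 0.055" --pt "0 0 -0.03 0.187 0.055" --pt "0 0 -0.03 0.187 0.055" --pt "0 0 -0.03 0.187 0.055" --pt "0 0 -0.03 0.187 0.055"

```text
time: 5.4
eef_pos: [0.5264, 0.2897, 0.1465]
eef_rot: [-0.026, 3.141, 0.0]
contact_force: [1.4, -0.5, 0.2]
finger_gap: 0.643
gripper_force: 0.0
```

Request:
drive_tool --pt "0 0 0 0.15 0.055" --pt "0 0 0 0 0.055" --pt "0 0 -0.03 0 0.055" --pt "0 0 -0.03 0 0.055" --pt "0 0 0 0 0.055" --pt "0 0 0 0 0.055" --pt "0 0 0 0 0.055" --pt "0 0 0 0 0.055"

```text
time: 6.4
eef_pos: [0.5274, 0.2902, 0.0887]
eef_rot: [-0.251, 3.129, 0.001]
contact_force: [-0.5, -0.0, 0.1]
finger_gap: 0.641
gripper_force: 0.0
```

```bash
python3 - <<'E'
from h import *
o=st(); im,d=arm.read_camera("wrist"); cv2.imwrite("pics/w1.png",im); r=R.from_rotvec(o["eef_rot"]).as_matrix(); print(np.degrees(np.arctan2(r[1,1],r[0,1])))
E
```

```text
t 6.4 pos [0.5274 0.2902 0.0887] rot [-2.510e-01  3.129e+00  1.000e-03] F [-0.5 -0.   0.1] gap 0.641 q [ 0.4   0.32 -0.23  1.02 -0.    0.24]
99.16235233800957
```

View pics/w1.png

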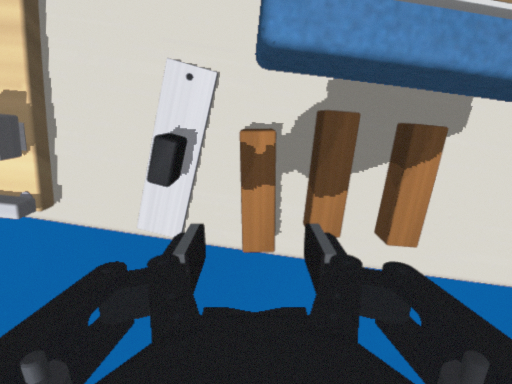

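The wrist view shows the nearest batten at (258,190), centred between the fingers at (190,240) and (320,240). Next I descend and grip it.

Request:
drive_tool --pt "0 0.001 -0.02 0 0.05" --pt "0 0 -0.02 0 0.05" --pt "0 0 -0.02 0 0.05" --pt "0 0 -0.015 0 0.05" --pt "0 0 -0.008 0 0.05" --pt "0 0 0 0 0.05" --pt "0 0 0 0 0.0" --pt "0 0 0 0 0.0"

```text
time: 7.45
eef_pos: [0.5273, 0.2912, 0.0057]
eef_rot: [-0.251, 3.13, 0.001]
contact_force: [-1.7, -0.4, 3.6]
finger_gap: 0.292
gripper_force: 58.7
```

Request:
drive_tool --pt "0 0 0 0 0" --pt "0 0 0 0 0" --pt "0 0 0 0 0" --pt "0 0 0.02 0 0" --pt "0 0 0.03 0 0" --pt "0 0 0.03 0 0" --pt "0 0 0.03 0 0" --pt "0 0 0 0 0"

```text
time: 8.45
eef_pos: [0.5289, 0.2917, 0.1174]
eef_rot: [-0.251, 3.125, 0.003]
contact_force: [1.0, 0.1, -0.6]
finger_gap: 0.003
gripper_force: 0.0
```

```bash
python3 - <<'E'
from h import *
o=st(); battens()
c=np.array([519.2,-65.8]);a=np.radians(3.5);M=np.array([[np.cos(a),-np.sin(a)],[np.sin(a),np.cos(a)]])
for y in(-47,6,59): print(y,c+M@[-4,y])
E
```

```text
t 8.45 pos [0.5289 0.2917 0.1174] rot [-2.510e-01  3.125e+00  3.000e-03] F [ 1.   0.1 -0.6] gap 0.003 q [ 0.4   0.3  -0.2   1.07 -0.    0.24]
-47 [ 518.07674216 -112.95652968]
6 [514.84116957 -60.05538537]
59 [511.60559697  -7.15424105]
```

```bash
python3 - <<'E'
from h import *
im,d=arm.read_camera("top"); im2,d2=arm.read_camera("side"); 
cv2.imwrite("pics/t2.png",np.hstack([im[150:290,100:400],im2[150:290,180:480][:, :300]]))
E
```

```text
(no output)
```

View pics/t2.png

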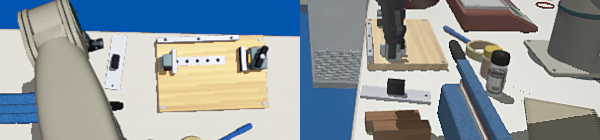

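The arm hides the battens from the top camera, and the grasp slipped, with 25 mm between the pads. I'll raise the arm and look again with the wrist camera.

Request:
drive_tool --pt "0 0 0.02 0 0.055" --pt "0 0 0.02 0 0.055" --pt "0 0 0.02 0 0.055" --pt "0 0 0.02 0 0.055" --pt "0 0 0.02 0 0.055" --pt "0 0 0 0 0.055" --pt "0 0 0 0 0.055" --pt "0 0 0 0 0.055"

```text
time: 9.6
eef_pos: [0.5254, 0.2903, 0.2125]
eef_rot: [0.251, -3.129, 0.002]
contact_force: [-0.1, 0.8, 1.3]
finger_gap: 0.645
gripper_force: 0.0
```

```bash
cat >> h.py <<'E'
def tcp_at(z=.03):
    o=arm.get_obs(); print("TCP floor px", proj(arm.calibration("wrist"),[[*o["eef_pos"][:2],z]]))
E
python3 - <<'E'
from h import *
o=st(); im,d,cal=battens("wrist"); tcp_at(); cv2.imwrite("pics/w2.png",im)
battens("side")
E
```

```text
t 9.6 pos [0.5254 0.2903 0.2125] rot [ 2.510e-01 -3.129e+00  2.000e-03] F [-0.1  0.8  1.3] gap 0.645 q [ 0.4   0.23 -0.07  1.27 -0.    0.24]
batten ([510.8, 338.8, 120.4, 61.3, 5.9, 30.5], 3589)
batten ([500.9, 428.2, 106.3, 29.4, 3.4, 30.4], 1832)
TCP floor px [[253.47402021 167.80722944]]
```

View pics/w2.png

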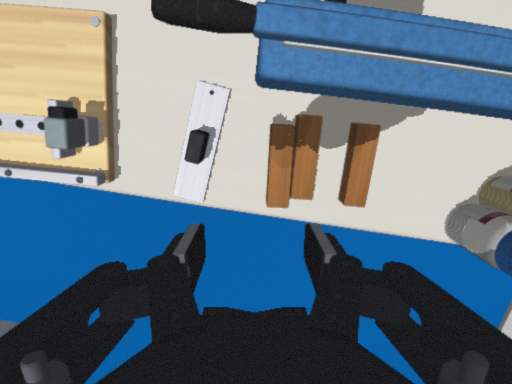

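The nearest batten now lies against its neighbour, at pixels (280,165) and (305,157), and the third is at (360,165). Together the pair is 60 mm wide, so I can grip and place both at once.

Request:
drive_tool --pt "-0.0075 0.024 0 -0.03 0.085" --pt "-0.0075 0.0245 0 -0.03 0.085" --pt "0 0 -0.02 0 0.085" --pt "0 0 -0.02 0 0.085" --pt "0 0 -0.02 0 0.085" --pt "0 0 -0.02 0 0.085" --pt "0 0 0 0 0.085" --pt "0 0 0 0 0.085"

```text
time: 10.7
eef_pos: [0.5117, 0.3394, 0.1348]
eef_rot: [-0.157, 3.137, 0.0]
contact_force: [0.0, 0.2, 0.9]
finger_gap: 0.995
gripper_force: 0.0
```

```bash
python3 - <<'E'
from h import *
o=st(); im,d,cal=battens("wrist"); tcp_at()
for s in arm.silhouettes("wrist","batten_0"): print(round(s["conf"],2),rect(pts(cal,d,s["pixels"]),.024,.05))
E
```

```text
t 10.7 pos [0.5117 0.3394 0.1348] rot [-0.157  3.137  0.   ] F [0.  0.2 0.9] gap 0.995 q [ 0.48  0.3  -0.15  1.12  0.    0.38]
batten ([502.3, 355.8, 108.0, 28.3, 5.8, 30.7], 2736)
batten ([500.8, 428.5, 108.1, 29.0, 4.2, 30.7], 2815)
batten ([518.7, 324.6, 107.7, 28.5, 6.7, 30.7], 2712)
TCP floor px [[253.03387662 181.37402564]]Traceback (most recent call last):
  File "<stdin>", line 3, in <module>
ValueError: it knows: batten_0_mid, batten_1_mid, batten_2_mid, button, clamp, fence_face, jaw_face, jaw_spring, knob, knob_grip, stop, stop_face, stop_grip, straightedge, straightedge_mid, tab, tab_top
```

Request:
drive_tool --pt "-0.001 0.001 -0.03 0.008 0.085" --pt "0 0 -0.03 0 0.085" --pt "0 0 -0.03 0 0.085" --pt "0 0 -0.022 0 0.085" --pt "0 0 -0.01 0 0.085" --pt "0 0 -0.01 0 0.085" --pt "0 0 0 0 0.085" --pt "0 0 0 0 0.085" --grip_force 80

```text
time: 11.75
eef_pos: [0.5112, 0.3406, 0.0032]
eef_rot: [-0.17, 3.136, 0.001]
contact_force: [-0.2, 0.3, -0.3]
finger_gap: 0.998
gripper_force: 0.0
```

Request:
drive_tool --pt "0 0 0 0 0.05" --pt "0 0 0 0 0.05" --pt "0 0 0 0 0.05" --pt "0 0 0 0 0.05" --pt "0 0 0 0 0.05" --pt "0 0 0 0 0.05" --pt "0 0 0 0 0.05" --pt "0 0 0 0 0.05"

```text
time: 12.75
eef_pos: [0.5114, 0.3405, 0.0036]
eef_rot: [-0.17, 3.135, 0.0]
contact_force: [-0.7, -1.3, 5.1]
finger_gap: 0.587
gripper_force: 2.7
```

```bash
python3 - <<'E'
from h import *
o=st(); print(o["gripper_force"])
E
```

```text
t 12.75 pos [0.5114 0.3405 0.0036] rot [-0.17   3.135  0.   ] F [-0.7 -1.3  5.1] gap 0.587 q [ 0.48  0.43 -0.28  0.86 -0.    0.37]
2.6588178351448732
```

```bash
python3 - <<'E'
from h import *
im,d=arm.read_camera("wrist"); im2,d2=arm.read_camera("side")
battens("side")
cv2.imwrite("pics/t3.png",np.vstack([cv2.resize(im[80:384],None,fx=.8,fy=.8),cv2.resize(im2[230:340,200:360],(410,282))[:, :410]]))
E
```

```text
(no output)
```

View pics/t3.png

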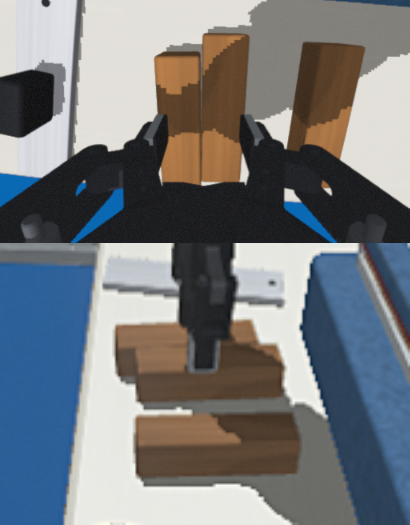

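The wrist view shows the fingers on both outer sides of the pair, and the side view shows the tips only halfway down. So the gap reading is not linear and the first grasp was sound. I'll go slightly lower and squeeze firmly.

Request:
drive_tool --pt "0 0 0 0 0.07" --pt "0 0 0 0 0.07" --pt "0 0 -0.003 0 0.07" --pt "0 0 -0.003 0 0.07" --pt "0 0 0 0 0.03" --pt "0 0 0 0 0.03" --pt "0 0 0 0 0.03" --pt "0 0 0 0 0.03" --grip_force 80

```text
time: 13.9
eef_pos: [0.5101, 0.34, -0.0034]
eef_rot: [0.17, -3.136, 0.001]
contact_force: [-2.1, -1.5, 5.1]
finger_gap: 0.667
gripper_force: 85.1
```

Request:
drive_tool --pt "0 0 0 0 0.03" --pt "0 0 0 0 0.03" --pt "0 0 0.01 0 0.03" --pt "0 0 0.01 0 0.03" --pt "0 0 0.01 0 0.03" --pt "0 0 0 0 0.03" --pt "0 0 0 0 0.03" --pt "0 0 0 0 0.03"

```text
time: 14.9
eef_pos: [0.51, 0.34, 0.0258]
eef_rot: [0.17, -3.136, 0.001]
contact_force: [-0.9, -0.0, -1.7]
finger_gap: 0.663
gripper_force: 85.5
```

```bash
python3 - <<'E'
from h import *
o=st(); print(o["gripper_force"])
battens("wrist",zhi=.1)
E
```

```text
t 14.9 pos [0.51   0.34   0.0258] rot [ 1.700e-01 -3.136e+00  1.000e-03] F [-0.9 -0.  -1.7] gap 0.663 q [ 0.48  0.4  -0.26  0.91  0.    0.37]
85.48599243164062
batten ([502.3, 340.3, 106.6, 58.5, 6.0, 59.4], 17992)
batten ([492.0, 412.2, 90.5, 60.9, 4.3, 30.1], 5993)
```

The pair is held, with its tops at 59 mm. I carry it over the deck.

Request:
drive_tool --pt "0 0 0.04 0 0.03" --pt "0 0 0.05 0 0.03" --pt "0 0 0.03 0 0.03" --pt "0 -0.03 0 -0.01 0.03" --pt "0 -0.04 0 -0.01 0.03" --pt "0 -0.05 0 -0.01 0.03" --pt "0 -0.05 0 -0.017 0.03" --pt "0 -0.05 0 0 0.03"

```text
time: 15.95
eef_pos: [0.51, 0.1187, 0.1461]
eef_rot: [0.097, -3.14, 0.0]
contact_force: [0.9, -1.2, -3.1]
finger_gap: 0.667
gripper_force: 86.6
```

Request:
drive_tool --pt "0 -0.05 0 0 0.03" --pt "0 -0.05 0 0 0.03" --pt "0.002 -0.05 0 0 0.03" --pt "0 -0.04 0 0 0.03" --pt "0 -0.0285 0 0 0.03" --pt "0 0 0 0 0.03" --pt "0 0 -0.02 0 0.03" --pt "0 0 -0.02 0 0.03"

```text
time: 16.95
eef_pos: [0.5124, -0.0974, 0.1059]
eef_rot: [-0.097, 3.14, 0.001]
contact_force: [-0.1, 0.3, -1.8]
finger_gap: 0.67
gripper_force: 86.6
```

```bash
cat >> h.py <<'E'
C=np.array([519.2,-65.8]);A=np.radians(3.5);M=np.array([[np.cos(A),-np.sin(A)],[np.sin(A),np.cos(A)]])
def loc(o): 
    r=R.from_rotvec(o["eef_rot"]).as_matrix(); print("clamp xy",np.round(M.T@(o["eef_pos"][:2]*1000-C),1),"tool y deg",round(np.degrees(np.arctan2(r[1,1],r[0,1])),1))
E
python3 - <<'E'
from h import *
o=st(); print(o["gripper_force"]); loc(o)
im,d,cal=battens("wrist",zhi=.2)
cv2.imwrite("pics/w4.png",im)
E
```

```text
t 16.95 pos [ 0.5124 -0.0974  0.1059] rot [-9.70e-02  3.14e+00  1.00e-03] F [-0.1  0.3 -1.8] gap 0.67 q [-0.31  0.17 -0.39  1.01  0.   -0.37]
86.59121990203857
clamp xy [ -8.7 -31.2] tool y deg 93.5
batten ([502.3, -96.1, 106.3, 59.1, 3.4, 136.5], 18042)
```

View pics/w4.png

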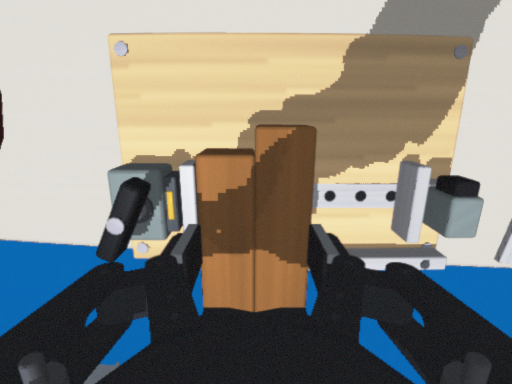

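The pair is over the deck, with the jaw face at (190,195) to its left and the stop at (412,200) to its right, both clear. I lower and release.

Request:
drive_tool --pt "0 0 -0.03 0 0.03" --pt "0 0 -0.025 0 0.03" --pt "0 0 -0.015 0 0.03" --pt "0 0 -0.01 0 0.03" --pt "0 0 -0.005 0 0.03" --pt "0 0 0 0 0.03" --pt "0 0 0 0 0.03" --pt "0 0 0 0 0.03"

```text
time: 18.0
eef_pos: [0.513, -0.0985, 0.0219]
eef_rot: [-0.096, 3.139, -0.001]
contact_force: [0.7, 0.7, -2.1]
finger_gap: 0.666
gripper_force: 86.6
```

Request:
drive_tool --pt "0 0 -0.001 0 0.03" --pt "0 0 -0.001 0 0.03" --pt "0 0 0 0 0.063" --pt "0 0 0 0 0.063" --pt "0 0 0 0 0.063" --pt "0 0 0.02 0 0.063" --pt "0 0 0.04 0 0.063" --pt "0 0 0.06 0 0.063"

```text
time: 19.0
eef_pos: [0.5105, -0.0977, 0.1388]
eef_rot: [0.096, -3.136, -0.002]
contact_force: [2.8, 0.5, 0.7]
finger_gap: 0.743
gripper_force: 0.0
```

```bash
python3 - <<'E'
from h import *
o=st(); im,d,cal=battens("wrist",zlo=.04,zhi=.2)
E
```

```text
t 19.0 pos [ 0.5105 -0.0977  0.1388] rot [ 9.600e-02 -3.136e+00 -2.000e-03] F [2.8 0.5 0.7] gap 0.743 q [-0.31  0.14 -0.34  1.09  0.   -0.37]
batten ([512.8, -84.0, 108.6, 28.7, 3.6, 60.0], 3135)
batten ([528.0, -114.6, 108.2, 28.7, 3.4, 60.4], 3113)
```

```bash
python3 - <<'E'
from h import *
o=st(); im,d,cal=battens("wrist",zlo=.04,zhi=.2); battens("side")
E
```

```text
t 19.05 pos [ 0.517  -0.0997  0.1487] rot [-0.096  3.129 -0.006] F [3.4 0.  5.4] gap 0.736 q [-0.31  0.13 -0.33  1.09 -0.   -0.37]
batten ([506.2, -82.4, 108.3, 29.1, 3.1, 48.1], 3017)
batten ([521.2, -112.5, 107.9, 28.6, 3.4, 48.2], 2947)
```

Request:
drive_tool --pt "0 0.02 0 0 0.055" --pt "0 0.05 0 0 0.055" --pt "0 0.06 0 0 0.055" --pt "0 0.06 0 0 0.055" --pt "0 0.06 0 0 0.055" --pt "-0.005 0.06 0 0 0.055" --pt "-0.005 0.06 0 0 0.055" --pt "-0.005 0.06 0 0 0.055"

```text
time: 20.15
eef_pos: [0.4947, 0.3338, 0.1371]
eef_rot: [0.097, -3.137, 0.002]
contact_force: [1.7, -0.9, 0.3]
finger_gap: 0.64
gripper_force: 0.0
```

Request:
drive_tool --pt "0 0.06 0 0 0.055" --pt "0 0.037 0 0.012 0.055" --pt "0 0 -0.01 0 0.055" --pt "0 0 -0.01 0 0.055" --pt "0 0 0 0 0.055" --pt "0 0 0 0 0.055" --pt "0 0 0 0 0.055" --pt "0 0 0 0 0.055"

```text
time: 21.15
eef_pos: [0.4979, 0.4286, 0.12]
eef_rot: [-0.114, 3.139, 0.001]
contact_force: [-0.3, 0.4, 0.4]
finger_gap: 0.64
gripper_force: 0.0
```

```bash
python3 - <<'E'
from h import *
o=st(); loc(o); im,d,cal=battens("wrist",zlo=.02,zhi=.2)
E
```

```text
t 21.15 pos [0.4979 0.4286 0.12  ] rot [-1.140e-01  3.139e+00  1.000e-03] F [-0.3  0.4  0.4] gap 0.64 q [ 0.61  0.39 -0.07  1.12 -0.    0.54]
clamp xy [  8.9 494.7] tool y deg 94.2
batten ([500.2, 429.6, 108.1, 28.4, 4.2, 30.2], 2960)
```

Request:
drive_tool --pt "0.002 0.001 -0.03 0 0.055" --pt "0 0 -0.03 0 0.055" --pt "0 0 -0.03 0 0.055" --pt "0 0 -0.015 0 0.055" --pt "0 0 -0.01 0 0.055" --pt "0 0 -0.003 0 0.055" --pt "0 0 0 0 0.055" --pt "0 0 0 0 0.01"

```text
time: 22.2
eef_pos: [0.5001, 0.4303, 0.0024]
eef_rot: [-0.115, 3.138, 0.002]
contact_force: [0.3, -0.5, -0.2]
finger_gap: 0.444
gripper_force: 0.0
```

Request:
drive_tool --pt "0 0 0 0 0.01" --pt "0 0 0 0 0.01" --pt "0 0 0 0 0.01" --pt "0 0 0 0 0.01" --pt "0 0 0.01 0 0.01" --pt "0 0 0.01 0 0.01" --pt "0 0 0 0 0.01" --pt "0 0 0 0 0.01"

```text
time: 23.2
eef_pos: [0.4994, 0.4297, 0.0213]
eef_rot: [0.115, -3.139, 0.0]
contact_force: [-0.5, -0.7, -1.2]
finger_gap: 0.305
gripper_force: 78.8
```

```bash
python3 - <<'E'
from h import *
o=st(); print(o["gripper_force"]); im,d,cal=battens("wrist",zlo=.02,zhi=.2)
E
```

```text
t 23.2 pos [0.4994 0.4297 0.0213] rot [ 0.115 -3.139  0.   ] F [-0.5 -0.7 -1.2] gap 0.305 q [ 0.61  0.48 -0.16  0.94  0.    0.54]
78.81596482009627
batten ([496.4, 430.4, 103.5, 29.1, 4.2, 48.4], 8461)
```

Request:
drive_tool --pt "0 0 0.04 0 0.01" --pt "0 0 0.05 0 0.01" --pt "0 0 0.03 0 0.01" --pt "0 -0.03 0 -0.012 0.01" --pt "0 -0.05 0 0 0.01" --pt "0.002 -0.05 0 0 0.01" --pt "0.002 -0.05 0 0 0.01" --pt "0.002 -0.05 0 0 0.01"

```text
time: 24.25
eef_pos: [0.505, 0.1981, 0.1409]
eef_rot: [0.097, -3.14, 0.0]
contact_force: [0.6, 0.1, -0.7]
finger_gap: 0.308
gripper_force: 79.1
```

Request:
drive_tool --pt "0.002 -0.05 0 0 0.01" --pt "0.002 -0.05 0 0 0.01" --pt "0.001 -0.05 0 0 0.01" --pt "0 -0.05 0 0 0.01" --pt "0 -0.024 0 0 0.01" --pt "0 0 0 0 0.01" --pt "0 0 -0.02 0 0.01" --pt "0 0 0 0 0.01"

```text
time: 25.25
eef_pos: [0.5085, -0.023, 0.1197]
eef_rot: [0.097, -3.136, -0.002]
contact_force: [-0.1, -0.0, -0.9]
finger_gap: 0.305
gripper_force: 79.1
```

```bash
python3 - <<'E'
from h import *
o=st(); print(o["gripper_force"]); loc(o); im,d,cal=battens("wrist",zlo=.04,zhi=.2)
E
```

```text
t 25.25 pos [ 0.5085 -0.023   0.1197] rot [ 9.700e-02 -3.136e+00 -2.000e-03] F [-0.1 -0.  -0.9] gap 0.305 q [-0.17  0.14 -0.39  1.04  0.   -0.23]
79.09526467323303
clamp xy [-8.1 43.3] tool y deg 93.6
batten ([513.5, -96.6, 121.9, 61.0, 3.6, 51.1], 7788)
batten ([506.6, -22.1, 103.7, 29.5, 3.4, 148.0], 8544)
```

Request:
drive_tool --pt "0 0 -0.03 0 0.01" --pt "0 0 -0.03 0 0.01" --pt "0 0 -0.02 0 0.01" --pt "0 0 -0.01 0 0.01" --pt "0 0 -0.005 0 0.01" --pt "0 0 -0.001 0 0.01" --pt "0 0 0 0 0.01" --pt "0 0 0 0 0.01"

```text
time: 26.3
eef_pos: [0.511, -0.0244, 0.026]
eef_rot: [-0.096, 3.139, -0.0]
contact_force: [0.0, 0.2, -1.0]
finger_gap: 0.311
gripper_force: 79.1
```

Request:
drive_tool --pt "0 0 -0.001 0 0.01" --pt "0 0 0 0 0.035" --pt "0 0 0 0 0.035" --pt "0 0 0 0 0.035" --pt "0 0 0.02 0 0.035" --pt "0 0 0.04 0 0.035" --pt "0 0 0.05 0 0.035" --pt "0 0 0 0 0.035"

```text
time: 27.3
eef_pos: [0.5145, -0.025, 0.139]
eef_rot: [-0.096, 3.131, -0.003]
contact_force: [-0.5, -0.1, -0.7]
finger_gap: 0.405
gripper_force: 0.0
```

Request:
drive_tool --pt "0 0 0.02 0.187 0.06" --pt "0 0 0.02 0.187 0.06" --pt "0 0 0 0.187 0.06" --pt "0 0 0 0.187 0.06" --pt "0 0 0 0.187 0.06" --pt "0 0 0 0.187 0.06" --pt "0 0 0 0.187 0.06" --pt "0 0 0 0.187 0.06"

```text
time: 28.3
eef_pos: [0.5096, -0.0242, 0.1731]
eef_rot: [2.212, -2.229, -0.002]
contact_force: [0.4, 0.2, 0.6]
finger_gap: 0.707
gripper_force: 0.0
```

```bash
python3 - <<'E'
from h import *
o=st(); loc(o); im,d,cal=battens("wrist",zlo=.04,zhi=.2); cv2.imwrite("pics/w5.png",im)
P=pts(cal,d,np.ones(d.shape,bool)); 
q=P[(P[:,0]>.45)&(P[:,0]<.56)&(P[:,1]>.03)&(P[:,1]<.12)]; print("stop top",rect(q,.07,.09))
E
```

```text
t 28.3 pos [ 0.5096 -0.0242  0.1731] rot [ 2.212e+00 -2.229e+00 -2.000e-03] F [0.4 0.2 0.6] gap 0.707 q [-0.17  0.1  -0.32  1.16 -0.   -1.74]
clamp xy [-7.  42.2] tool y deg 179.6
batten ([513.5, -96.9, 121.4, 60.1, 3.4, 50.1], 6220)
batten ([511.2, -23.7, 108.9, 29.0, 3.8, 50.1], 2672)
stop top ([505.9, 66.2, 46.3, 26.7, 4.7, 79.6], 981)
```

View pics/w5.png

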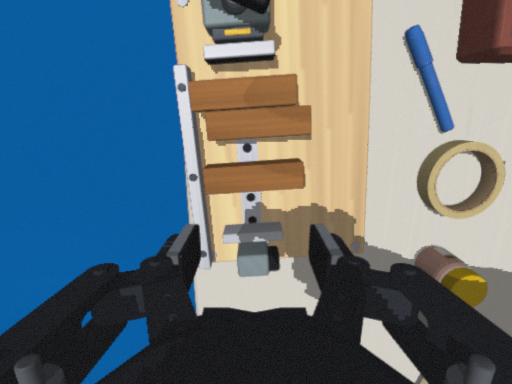

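All three battens lie on the deck at (245,93), (258,122) and (255,177), and the stop is at (255,258). Now I move to pinch the stop.

Request:
drive_tool --pt "0 0.03 0 0.068 0.07" --pt "0 0.04 0 0 0.07" --pt "0.001 0.018 0 0 0.07" --pt "0 0 -0.03 0 0.07" --pt "0 0 -0.03 0 0.07" --pt "0 0 -0.01 0 0.07" --pt "0 0 0 0 0.07" --pt "0 0 0 0 0.07" --grip_force 30

```text
time: 29.35
eef_pos: [0.5125, 0.0636, 0.1054]
eef_rot: [-2.279, 2.16, -0.002]
contact_force: [1.2, 0.5, 0.9]
finger_gap: 0.821
gripper_force: 0.0
```

```bash
python3 - <<'E'
from h import *
o=st(); loc(o); im,d=arm.read_camera("side"); im2,d2=arm.read_camera("wrist"); cal=arm.calibration("wrist")
P=pts(cal,d2,np.ones(d2.shape,bool)); q=P[(P[:,0]>.45)&(P[:,0]<.56)&(P[:,1]>.03)&(P[:,1]<.12)]; print("stop top",rect(q,.072,.088))
cv2.imwrite("pics/s5.png",np.vstack([cv2.resize(im[130:240,220:360],(420,330)),cv2.resize(im2[230:384,100:440],(420,190))]))
E
```

```text
t 29.35 pos [0.5125 0.0636 0.1054] rot [-2.279e+00  2.160e+00 -2.000e-03] F [1.2 0.5 0.9] gap 0.821 q [-0.    0.16 -0.4   1.01 -0.   -1.63]
clamp xy [  1.2 129.5] tool y deg -176.9
stop top ([506.2, 65.8, 45.6, 26.5, 5.5, 79.7], 1889)
```

View pics/s5.png

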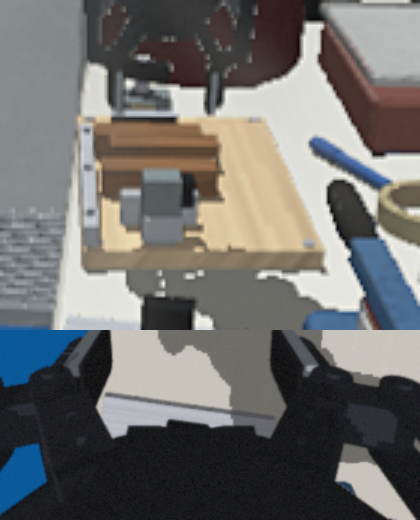

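The side view shows the fingers straddling the stop's block at (160,190), above it. Next I descend, squeeze, and give it time.

Request:
drive_tool --pt "0 0.001 -0.02 0 0.07" --pt "0 0 -0.02 0 0.07" --pt "0 0 -0.015 0 0.07" --pt "0 0 -0.004 0 0.07" --pt "0 0 0 0 0.07" --pt "0 0 0 0 0.02" --pt "0 0 0 0 0.02" --pt "0 0 0 0 0.02" --grip_force 30

```text
time: 30.45
eef_pos: [0.5113, 0.0648, 0.0461]
eef_rot: [2.281, -2.16, -0.0]
contact_force: [-2.2, -0.2, 5.3]
finger_gap: 0.403
gripper_force: 33.1
```

Request:
drive_tool --pt "0 0 0 0 0.02" --pt "0 0 0 0 0.02" --pt "0 0 0 0 0.02" --pt "0 0 0 0 0.02" --pt "0 0 0 0 0.02" --pt "0 0 0 0 0.02" --pt "0 0 0 0 0.02" --pt "0 0 0 0 0.02"

```text
time: 31.45
eef_pos: [0.5113, 0.0648, 0.0461]
eef_rot: [2.281, -2.16, -0.0]
contact_force: [-2.0, -0.5, 6.7]
finger_gap: 0.402
gripper_force: 33.0
```

Request:
drive_tool --pt "0 -0.002 0 0 0.02" --pt "0 -0.002 0 0 0.02" --pt "0 -0.002 0 0 0.02" --pt "0 -0.002 0 0 0.02" --pt "0.0005 0 0 0 0.02" --pt "0 0 0 0 0.02" --pt "0 0 0 0 0.02" --pt "0 0 0 0 0.02"

```text
time: 32.45
eef_pos: [0.5117, 0.0567, 0.0461]
eef_rot: [2.281, -2.16, -0.0]
contact_force: [-3.0, 1.2, 6.5]
finger_gap: 0.398
gripper_force: 33.1
```

```bash
python3 - <<'E'
from h import *
o=st(); loc(o); print(o["torque"])
E
```

```text
t 32.45 pos [0.5117 0.0567 0.0461] rot [ 2.281 -2.16  -0.   ] F [-3.   1.2  6.5] gap 0.398 q [-0.02  0.23 -0.46  0.88  0.   -1.64]
clamp xy [  0.  122.8] tool y deg -176.9
[ 0.02542443  1.0781935  -0.08600819]
```

Request:
drive_tool --pt "0.0006 -0.0095 0 0 0.02" --pt "0.0006 -0.0095 0 0 0.02" --pt "0.0006 -0.0095 0 0 0.02" --pt "0.0006 -0.0095 0 0 0.02" --pt "0.0006 -0.0095 0 0 0.02" --pt "0.0006 -0.0095 0 0 0.02" --pt "0.0006 -0.0095 0 0 0.02" --pt "0.0006 -0.0095 0 0 0.02"

```text
time: 33.45
eef_pos: [0.5162, -0.0186, 0.0461]
eef_rot: [-2.281, 2.159, 0.003]
contact_force: [-3.7, 3.9, 7.2]
finger_gap: 0.4
gripper_force: 33.1
```

Request:
drive_tool --pt "0 0 0 0 0.02" --pt "0 0 0 0 0.02" --pt "0 0 0 0 0.02" --pt "0 0 0 0 0.02" --pt "0 0 0 0 0.02" --pt "0 0 0 0 0.02" --pt "0 0 0 0 0.02" --pt "0 0 0 0 0.02"

```text
time: 34.45
eef_pos: [0.5163, -0.02, 0.0461]
eef_rot: [2.279, -2.16, 0.001]
contact_force: [-2.9, -0.8, 7.3]
finger_gap: 0.399
gripper_force: 32.7
```

```bash
python3 - <<'E'
from h import *
o=st(); loc(o); print(o["torque"])
im,d,cal=battens("wrist",zlo=.04,zhi=.1)
E
```

```text
t 34.45 pos [ 0.5163 -0.02    0.0461] rot [ 2.279e+00 -2.160e+00  1.000e-03] F [-2.9 -0.8  7.3] gap 0.399 q [-0.16  0.23 -0.46  0.88 -0.   -1.79]
clamp xy [-0.1 45.9] tool y deg -176.9
[-0.23407265  1.19542151 -0.13253516]
batten ([513.0, -90.6, 122.2, 89.3, 3.4, 50.1], 30001)
```

Request:
drive_tool --pt "0 -0.002 0 0 0.02" --pt "0 -0.002 0 0 0.02" --pt "0.0002 -0.001 0 0 0.02" --pt "0 0 0 0 0.02" --pt "0 0 0 0 0.02" --pt "0 0 0 0 0.07" --pt "0 0 0 0 0.07" --pt "0 0 0 0 0.07"

```text
time: 35.5
eef_pos: [0.5184, -0.0245, 0.0458]
eef_rot: [-2.28, 2.159, -0.003]
contact_force: [-0.8, 0.1, -0.4]
finger_gap: 0.82
gripper_force: 0.0
```

Request:
drive_tool --pt "0 0 0 0 0.07" --pt "0 0 0 0 0.07" --pt "0 0 0.02 0 0.07" --pt "0 0 0.05 0 0.07" --pt "0 0 0.03 0 0.07" --pt "0 0.04 0 0 0.07" --pt "0 0.05 0 0 0.07" --pt "0 0.05 0 0 0.07"

```text
time: 36.5
eef_pos: [0.5172, 0.1169, 0.1457]
eef_rot: [-2.279, 2.161, -0.001]
contact_force: [1.4, -0.1, 0.0]
finger_gap: 0.821
gripper_force: 0.0
```

Request:
drive_tool --pt "0 0.05 0 0 0.07" --pt "0 0.035 0 0 0.07" --pt "0 0 0 0 0.07" --pt "0 0 0 0 0.07" --pt "0 0 0 0 0.07" --pt "0 0 0 0 0.07" --pt "0 0 0 0 0.07" --pt "0 0 0 0 0.07"

```text
time: 37.5
eef_pos: [0.517, 0.2004, 0.1454]
eef_rot: [-2.28, 2.161, -0.0]
contact_force: [0.8, -0.1, 0.0]
finger_gap: 0.824
gripper_force: 0.0
```

```bash
python3 - <<'E'
from h import *
o=st()
im,d=arm.read_camera("top"); cal=arm.calibration("top")
P=pts(cal,d,np.ones(d.shape,bool))
def box(P,n,x,y,z0,z1):
    q=P[(P[:,0]>x[0])&(P[:,0]<x[1])&(P[:,1]>y[0])&(P[:,1]<y[1])]; print(n,rect(q,z0,z1))
box(P,"stop top",(.45,.56),(-.07,.02),.07,.09)
box(P,"se",(.35,.65),(.12,.32),.004,.014); box(P,"seg",(.35,.65),(.12,.32),.03,.05)
w,dw=arm.read_camera("wrist"); cw=arm.calibration("wrist"); Pw=pts(cw,dw,np.ones(dw.shape,bool))
box(Pw,"stop top",(.45,.56),(-.07,.02),.07,.09)
box(Pw,"se",(.35,.65),(.12,.32),.004,.014); box(Pw,"seg",(.35,.65),(.12,.32),.03,.05)
battens("wrist",zlo=.04,zhi=.1)
cv2.imwrite("pics/w6.png",w)
E
```

```text
t 37.5 pos [0.517  0.2004 0.1454] rot [-2.28   2.161 -0.   ] F [ 0.8 -0.1  0. ] gap 0.824 q [ 0.25  0.19 -0.27  1.11  0.   -1.37]
stop top ([512.1, -24.8, 42.5, 25.6, 4.5, 80.1], 144)
se ([511.0, 219.6, 222.4, 127.5, -78.6, 5.0], 52)
seg None
stop top None
se ([467.4, 223.6, 249.4, 63.2, -13.4, 8.1], 4386)
seg ([440.3, 240.6, 190.0, 27.3, -21.9, 41.8], 1135)
```

View pics/w6.png

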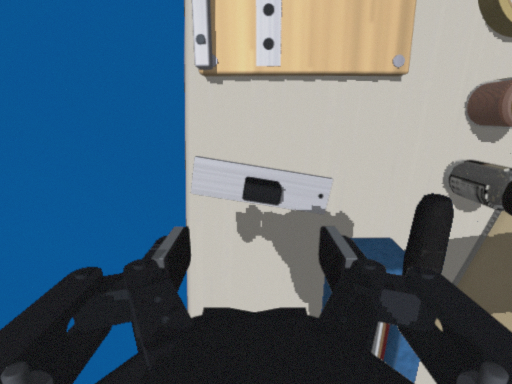

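The stop's top is 42 mm long in the top view, so the button is out, and the stop has moved about 90 mm, so it is locked. The straightedge lies at (262,185) in the wrist view. I'll measure it.

```bash
cat > se.py <<'E'
from h import *
def se(c):
    im,d=arm.read_camera(c); cal=arm.calibration(c)
    for s in arm.silhouettes(c,"straightedge")[:2]:
        P=pts(cal,d,s["pixels"]); z=np.percentile(P[:,2],40); print(c,round(s["conf"],2),"plate",rect(P,z-.006,z+.006),"grip",rect(P,z+.02,z+.05))
    return im,d,cal
E
python3 - <<'E'
from se import *
se("wrist"); se("side")
E
```

```text
wrist 0.67 plate ([509.0, 213.6, 160.2, 44.4, -6.3, 8.2], 4322) grip ([509.0, 213.5, 39.9, 20.6, -6.4, 41.8], 783)
side 0.55 plate ([508.5, 212.6, 159.2, 48.6, -5.9, 6.1], 785) grip ([509.5, 213.9, 38.5, 20.2, 0.8, 37.8], 164)
```

Request:
drive_tool --pt "-0.004 0.006 0 -0.187 0.055" --pt "-0.004 0.0065 0 -0.187 0.055" --pt "0 0 0 -0.187 0.055" --pt "0 0 0 -0.187 0.055" --pt "0 0 0 -0.187 0.055" --pt "0 0 0 -0.187 0.055" --pt "0 0 0 -0.187 0.055" --pt "0 0 0 -0.187 0.055"

```text
time: 38.85
eef_pos: [0.5089, 0.2133, 0.1453]
eef_rot: [0.193, -3.136, -0.0]
contact_force: [0.7, -0.1, 0.4]
finger_gap: 0.639
gripper_force: 0.0
```

Request:
drive_tool --pt "0 0 0 -0.187 0.045" --pt "0 0 0 -0.05 0.045" --pt "0 0 -0.03 0 0.045" --pt "0 0 -0.03 0 0.045" --pt "0 0 -0.01 0 0.045" --pt "0 0 0 0 0.045" --pt "0 0 0 0 0.045" --pt "0 0 0 0 0.045"

```text
time: 39.85
eef_pos: [0.51, 0.2136, 0.0766]
eef_rot: [0.169, 3.135, 0.001]
contact_force: [0.2, 0.2, -1.0]
finger_gap: 0.529
gripper_force: 0.0
```

```bash
python3 - <<'E'
from se import *
loc(st()); se("wrist")
E
```

```text
t 39.85 pos [0.51   0.2136 0.0766] rot [1.690e-01 3.135e+00 1.000e-03] F [ 0.2  0.2 -1. ] gap 0.529 q [ 0.28  0.25 -0.35  0.96  0.    0.39]
clamp xy [  7.9 279.4] tool y deg 83.8
wrist 0.64 plate ([509.3, 213.7, 159.8, 44.1, -6.2, 8.1], 6987) grip ([508.3, 213.7, 39.0, 19.9, -6.2, 41.9], 1293)
```

Request:
drive_tool --pt "-0.001 0 -0.02 0 0.045" --pt "0 0 -0.02 0 0.045" --pt "0 0 -0.015 0 0.045" --pt "0 0 -0.008 0 0.045" --pt "0 0 0 0 0.045" --pt "0 0 0 0 0.0" --pt "0 0 0 0 0.0" --pt "0 0 0 0 0.0" --grip_force 80

```text
time: 40.95
eef_pos: [0.5087, 0.2131, 0.0133]
eef_rot: [0.17, 3.135, -0.0]
contact_force: [-1.1, -2.6, 6.5]
finger_gap: 0.194
gripper_force: 78.5
```

Request:
drive_tool --pt "0 0 0 0 0" --pt "0 0 0 0 0" --pt "0 0 0 0 0" --pt "0 0 0.01 0 0" --pt "0 0 0.02 0 0" --pt "0 0 0 0 0" --pt "0 0 0 0 0" --pt "0 0 0 0 0"

```text
time: 41.95
eef_pos: [0.5069, 0.213, 0.0413]
eef_rot: [-0.169, -3.135, 0.001]
contact_force: [0.0, -0.1, -3.0]
finger_gap: 0.2
gripper_force: 78.7
```

```bash
python3 - <<'E'
from se import *
loc(st()); se("wrist")
E
```

```text
t 41.95 pos [0.5069 0.213  0.0413] rot [-1.690e-01 -3.135e+00  1.000e-03] F [ 0.  -0.1 -3. ] gap 0.2 q [ 0.28  0.29 -0.39  0.89  0.    0.39]
clamp xy [  4.7 279. ] tool y deg 83.8
wrist 0.67 plate ([505.3, 214.0, 155.6, 44.2, -6.2, 36.5], 9566) grip ([507.2, 214.6, 39.8, 30.0, -5.3, 70.3], 2336)
```

Request:
drive_tool --pt "0 0 0.045 0 0" --pt "0 0 0.045 0 0" --pt "-0.01 -0.03 0 -0.175 0" --pt "-0.01 -0.04 0 -0.175 0" --pt "-0.01 -0.04 0 -0.175 0" --pt "-0.01 -0.04 0 -0.175 0" --pt "-0.01 -0.04 0 -0.175 0" --pt "-0.01 -0.04 0 -0.175 0"

```text
time: 43.05
eef_pos: [0.4472, -0.0179, 0.132]
eef_rot: [-1.726, -2.625, 0.0]
contact_force: [-0.1, 0.4, -2.7]
finger_gap: 0.196
gripper_force: 79.3
```

Request:
drive_tool --pt "-0.0128 -0.04 0 -0.175 0" --pt "-0.0128 -0.03 0 -0.176 0" --pt "0 -0.018 0 0 0" --pt "0 0 0 0 0" --pt "0 0 -0.02 0 0" --pt "0 0 -0.02 0 0" --pt "0 0 0 0 0" --pt "0 0 0 0 0"

```text
time: 44.05
eef_pos: [0.4227, -0.1044, 0.0928]
eef_rot: [2.15, 2.29, 0.0]
contact_force: [0.6, 0.1, -2.9]
finger_gap: 0.195
gripper_force: 79.3
```

```bash
python3 - <<'E'
from se import *
loc(st()); im,d,cal=se("wrist"); battens("wrist",zlo=.04,zhi=.06); cv2.imwrite("pics/w7.png",im)
E
```

```text
t 44.05 pos [ 0.4227 -0.1044  0.0928] rot [2.15 2.29 0.  ] F [ 0.6  0.1 -2.9] gap 0.195 q [-0.39  0.04 -0.57  0.96  0.    1.12]
clamp xy [-98.7 -32.7] tool y deg 3.6
wrist 0.77 plate ([423.3, -101.2, 155.4, 44.2, -86.3, 88.2], 9522) grip ([423.3, -103.2, 40.3, 29.8, -88.2, 122.0], 2291)
batten ([512.8, -94.3, 122.8, 89.9, 3.4, 50.2], 14046)
```

View pics/w7.png

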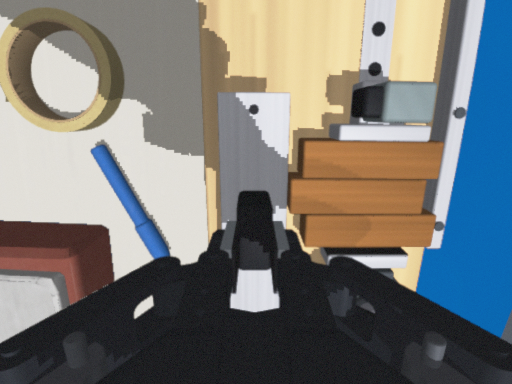

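The wrist view shows the battens packed at (370,190), with the middle one sticking out towards the robot. The held straightedge is parallel and clear of them, and the button is out at (365,105). I lower it and push.

Request:
drive_tool --pt "0 0 -0.02 0 0" --pt "0 0 -0.02 0 0" --pt "0 0 -0.01 0 0" --pt "0 0 -0.005 0 0" --pt "0 0 -0.003 0 0" --pt "0 0 -0.001 0 0" --pt "0 0 0 0 0" --pt "0 0 0 0 0"

```text
time: 45.2
eef_pos: [0.4226, -0.1049, 0.0336]
eef_rot: [2.151, 2.289, 0.0]
contact_force: [-0.2, 0.1, -2.7]
finger_gap: 0.194
gripper_force: 79.3
```

Request:
drive_tool --pt "0.002 0 -0.0005 0 0" --pt "0.002 0 0 0 0" --pt "0.002 0.0005 0 0 0" --pt "0.002 0 0 0 0" --pt "0.002 0 0 0 0" --pt "0.002 0.0005 0 0 0" --pt "0.002 0 0 0 0" --pt "0.002 0 0 0 0"

```text
time: 46.2
eef_pos: [0.4304, -0.1044, 0.0337]
eef_rot: [-2.146, -2.281, 0.022]
contact_force: [-22.0, -2.0, 29.1]
finger_gap: 0.201
gripper_force: 83.4
```

```bash
python3 - <<'E'
from se import *
loc(st()); im,d,cal=se("wrist"); battens("wrist",zlo=.04,zhi=.06)
E
```

```text
t 46.2 pos [ 0.4304 -0.1044  0.0337] rot [-2.146 -2.281  0.022] F [-22.   -2.   29.1] gap 0.201 q [-0.38  0.14 -0.61  0.84 -0.01  1.13]
clamp xy [-91.  -33.1] tool y deg 3.5
wrist 0.97 plate ([429.9, -100.8, 154.8, 44.2, -86.4, 29.0], 9522) grip ([430.8, -102.6, 40.5, 29.9, 89.2, 62.8], 2299)
batten ([512.7, -97.5, 122.2, 96.4, 3.3, 50.2], 22901)
```

Request:
drive_tool --pt "-0.003 0 0.001 0 0" --pt "-0.003 0 0.001 0 0" --pt "-0.002 0 0 0 0" --pt "0 0 0 0 0" --pt "0 0 0 0 0" --pt "0 0 0 0 0" --pt "0 0 0 0 0" --pt "0 0 0 0 0"

```text
time: 47.35
eef_pos: [0.4303, -0.1038, 0.0348]
eef_rot: [2.152, 2.289, 0.0]
contact_force: [-0.7, -0.7, -2.3]
finger_gap: 0.196
gripper_force: 79.3
```

```bash
python3 - <<'E'
from se import *
loc(st()); im,d,cal=se("wrist"); battens("wrist",zlo=.04,zhi=.06); cv2.imwrite("pics/w8.png",im)
E
```

```text
t 47.35 pos [ 0.4303 -0.1038  0.0348] rot [2.152 2.289 0.   ] F [-0.7 -0.7 -2.3] gap 0.196 q [-0.38  0.12 -0.62  0.82  0.    1.13]
clamp xy [-91.  -32.5] tool y deg 3.6
wrist 0.57 plate ([430.3, -100.3, 155.5, 44.2, -86.5, 29.9], 9571) grip ([430.3, -102.1, 40.0, 29.6, 89.9, 63.6], 2305)
wrist 0.5 plate ([530.0, -150.5, 59.6, 12.7, 4.6, 50.5], 378) grip None
batten ([514.9, -97.3, 118.9, 96.4, 3.3, 50.2], 22120)
```

View pics/w8.png

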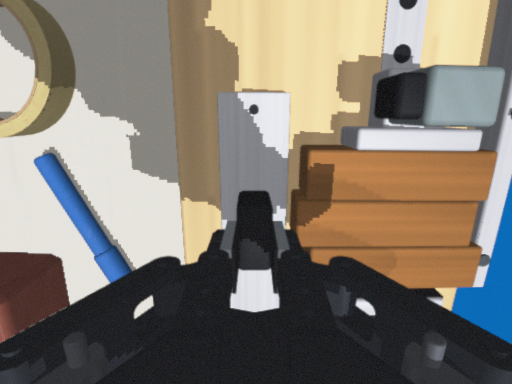

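Request:
drive_tool --pt "0.0015 0 0 0 0" --pt "0.0015 0 0 0 0" --pt "0.0015 0 0 0 0" --pt "0.0015 0.0005 0 0 0" --pt "0.0015 0 0 0 0" --pt "0.0015 0 0 0 0" --pt "0 0 0 0 0" --pt "0 0 0 0 0"

```text
time: 48.5
eef_pos: [0.4393, -0.1032, 0.0347]
eef_rot: [-2.151, -2.289, -0.0]
contact_force: [-0.1, 0.8, -4.3]
finger_gap: 0.199
gripper_force: 79.2
```

```bash
python3 - <<'E'
from se import *
loc(st()); im,d,cal=se("wrist"); battens("wrist",zlo=.046,zhi=.06)
E
```

```text
t 48.5 pos [ 0.4393 -0.1032  0.0347] rot [-2.151 -2.289 -0.   ] F [-0.1  0.8 -4.3] gap 0.199 q [-0.37  0.14 -0.6   0.83  0.    1.13]
clamp xy [-82.  -32.4] tool y deg 3.6
wrist 0.73 plate ([439.3, -99.5, 155.0, 44.2, -86.4, 29.8], 9533) grip ([442.9, -101.5, 40.4, 24.8, -84.2, 63.6], 2285)
batten ([517.5, -93.8, 113.8, 89.6, 3.3, 50.2], 21343)
```

Request:
drive_tool --pt "0.001 0 0 0 0" --pt "0.001 0 0 0 0" --pt "0.001 0.0002 0 0 0" --pt "0.001 0 0 0 0" --pt "0.0005 0 0 0 0" --pt "0.0005 0 0 0 0" --pt "0 0 0 0 0" --pt "0 0 0 0 0"

```text
time: 49.65
eef_pos: [0.4443, -0.1031, 0.0348]
eef_rot: [-2.152, -2.289, 0.0]
contact_force: [-1.7, -1.1, -2.6]
finger_gap: 0.196
gripper_force: 79.4
```

Request:
drive_tool --pt "0.0005 0 0 0 0" --pt "0.0005 0 0 0 0" --pt "0 0 0 0 0" --pt "0 0 0 0 0" --pt "0 0 0 0 0" --pt "0 0 0 0 0" --pt "0 0 0 0 0" --pt "0 0 0 0 0"

```text
time: 50.65
eef_pos: [0.4444, -0.103, 0.0346]
eef_rot: [-2.151, -2.288, 0.002]
contact_force: [-4.9, -0.2, -0.1]
finger_gap: 0.198
gripper_force: 79.7
```

```bash
python3 - <<'E'
from se import *
loc(st()); im,d,cal=se("wrist"); battens("wrist",zlo=.046,zhi=.06)
E
```

```text
t 50.65 pos [ 0.4444 -0.103   0.0346] rot [-2.151e+00 -2.288e+00  2.000e-03] F [-4.9 -0.2 -0.1] gap 0.198 q [-0.37  0.15 -0.59  0.83 -0.    1.14]
clamp xy [-76.9 -32.5] tool y deg 3.5
wrist 0.8 plate ([444.4, -99.2, 155.0, 44.4, -86.4, 29.7], 9569) grip ([444.8, -101.3, 39.8, 29.9, -88.0, 63.5], 2310)
wrist 0.35 plate ([481.4, -69.9, 211.7, 209.7, 4.1, 20.2], 39420) grip ([546.6, -64.4, 173.6, 111.7, -72.3, 43.7], 8380)
batten ([520.5, -93.8, 109.3, 89.5, 3.4, 50.2], 21206)
```

Request:
drive_tool --pt "0.001 0 0 0 0" --pt "0.001 0 0 0 0" --pt "0 0 0 0 0" --pt "-0.0005 0 -0.0005 0 0" --pt "-0.0005 0 -0.0005 0 0" --pt "0 0 0 0 0" --pt "0 0 0 0 0" --pt "0 0 0 0 0"

```text
time: 51.8
eef_pos: [0.4444, -0.103, 0.0336]
eef_rot: [-2.15, -2.287, 0.004]
contact_force: [-7.7, -0.6, 1.7]
finger_gap: 0.196
gripper_force: 80.0
```

```bash
python3 - <<'E'
from se import *
loc(st())
E
```

```text
t 51.8 pos [ 0.4444 -0.103   0.0336] rot [-2.15  -2.287  0.004] F [-7.7 -0.6  1.7] gap 0.196 q [-0.37  0.15 -0.59  0.83 -0.    1.14]
clamp xy [-76.9 -32.5] tool y deg 3.5
```

Request:
drive_tool --pt "0 0 0 0 0.015" --pt "0 0 0 0 0.03" --pt "0 0 0 0 0.04" --pt "0 0 0 0 0.04" --pt "0 0 0.02 0 0.04" --pt "0 0 0.04 0 0.04" --pt "0 0 0.05 0 0.04" --pt "0 0 0 0 0.04"

```text
time: 52.8
eef_pos: [0.451, -0.1047, 0.1486]
eef_rot: [2.144, 2.282, 0.007]
contact_force: [-0.1, 0.5, 0.1]
finger_gap: 0.468
gripper_force: 0.0
```

Request:
drive_tool --pt "0 -0.03 0.01 0.187 0.04" --pt "0.02 -0.03 0 0.187 0.04" --pt "0.02 -0.03 0 0.187 0.04" --pt "0.02 0 0 0.187 0.04" --pt "0.02 0 0 0.187 0.04" --pt "0 0 0 0.183 0.04" --pt "0 0 0 0 0.04" --pt "0 0 0 0 0.04"

```text
time: 53.8
eef_pos: [0.5259, -0.1928, 0.1531]
eef_rot: [-0.614, -3.08, -0.001]
contact_force: [-0.7, 0.1, 0.2]
finger_gap: 0.467
gripper_force: 0.0
```

```bash
python3 - <<'E'
from se import *
loc(st()); im,d,cal=se("wrist"); battens("wrist",zlo=.046,zhi=.06)
P=pts(cal,d,np.ones(d.shape,bool)); q=P[(P[:,0]>.45)&(P[:,0]<.6)&(P[:,1]>-.28)&(P[:,1]<-.12)]; print("knob",rect(q,.09,.12)); print("jaw", rect(q,.048,.056))
cv2.imwrite("pics/w9.png",im)
E
```

```text
t 53.8 pos [ 0.5259 -0.1928  0.1531] rot [-6.14e-01 -3.08e+00 -1.00e-03] F [-0.7  0.1  0.2] gap 0.467 q [-0.47  0.2  -0.25  1.13  0.   -0.07]
clamp xy [  -1.1 -127.2] tool y deg 67.5
wrist 0.9 plate ([443.9, -102.0, 159.6, 44.6, -86.8, 28.3], 6130) grip ([444.0, -101.6, 40.9, 20.4, -86.0, 62.0], 1121)
batten ([520.5, -94.6, 107.9, 88.9, 3.5, 50.3], 9626)
knob ([526.4, -192.8, 62.9, 15.8, -22.0, 96.2], 1292)
jaw ([514.2, -169.5, 127.8, 99.0, 0.1, 50.9], 4188)
```

View pics/w9.png

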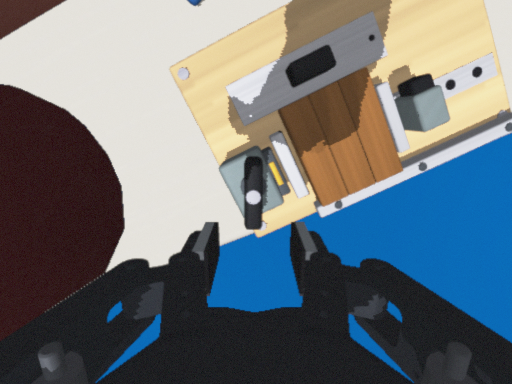

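The wrist view shows the straightedge flush along the three battens at (340,140) and the T-bar at (254,190) between the fingers. The drum edge is on the left at (122,200), so I check its clearance.

```bash
python3 - <<'E'
from se import *
cal=arm.calibration("top"); d=np.load("top_d.npy"); P=pts(cal,d,np.ones(d.shape,bool))
q=P[(P[:,2]>.11)&(P[:,2]<.5)&(P[:,1]<-.2)&(P[:,0]>.3)]; r=np.hypot(q[:,0]-.526,q[:,1]+.193); i=np.argsort(r)[:5]; print(np.round(q[i],3),np.round(r[i],3))
E
```

```text
[[ 0.482 -0.346  0.348]
 [ 0.495 -0.349  0.352]
 [ 0.48  -0.346  0.349]
 [ 0.467 -0.342  0.352]
 [ 0.486 -0.348  0.349]] [0.159 0.159 0.16  0.16  0.16 ]
```

Request:
drive_tool --pt "0.0005 0 -0.03 0 0.04" --pt "0 0 -0.03 0 0.04" --pt "0 0 -0.015 0 0.04" --pt "0 0 -0.007 0 0.04" --pt "0 0 0 0 0.04" --pt "0 0 0 0 0.0" --pt "0 0 0 0 0.0" --pt "0 0 0 0 0.0" --grip_force 60

```text
time: 54.95
eef_pos: [0.5275, -0.1934, 0.0726]
eef_rot: [0.61, 3.08, -0.001]
contact_force: [0.4, 0.1, 1.8]
finger_gap: -0.002
gripper_force: 1.1
```

Request:
drive_tool --pt "0 0 0 0 0" --pt "0 0 0 0 0" --pt "0 0 0 -0.1 0" --pt "0 0 0 -0.1 0" --pt "0 0 0 -0.1 0" --pt "0 0 0 -0.1 0" --pt "0 0 0 -0.1 0" --pt "0 0 0 0 0"

```text
time: 55.95
eef_pos: [0.5276, -0.1935, 0.0726]
eef_rot: [1.352, 2.834, -0.0]
contact_force: [-0.2, 0.8, 4.4]
finger_gap: 0.001
gripper_force: 2.6
```

```bash
python3 - <<'E'
from se import *
o=st(); loc(o); print(o["torque"])
E
```

```text
t 55.95 pos [ 0.5276 -0.1935  0.0726] rot [ 1.352  2.834 -0.   ] F [-0.2  0.8  4.4] gap 0.001 q [-0.47  0.27 -0.34  0.96  0.    0.42]
clamp xy [   0.6 -128. ] tool y deg 39.0
[ 0.00552312  0.00603053 -0.03538309]
```

The fingers closed on nothing, so I need a look.

```bash
python3 - <<'E'
from se import *
im,d=arm.read_camera("wrist"); s,d2=arm.read_camera("side")
cv2.imwrite("pics/w10.png",np.vstack([im[60:300],cv2.resize(s[110:220,230:320],(512,330))]))
E
```

```text
(no output)
```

View pics/w10.png

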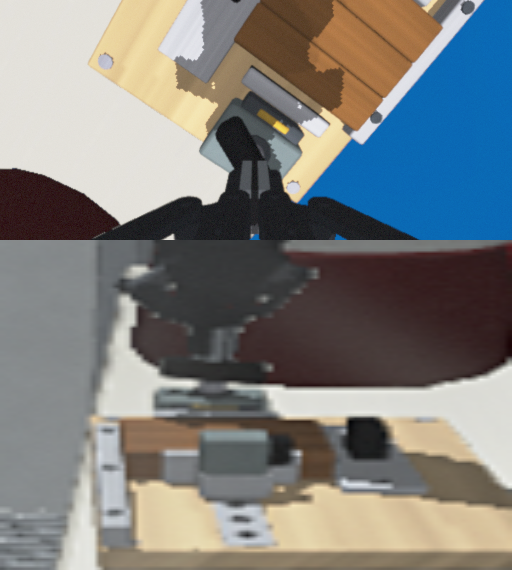

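```bash
python3 - <<'E'
from se import *
o=st()
for c in("side","wrist"):
    im,d=arm.read_camera(c); cal=arm.calibration(c)
    uv=proj(cal,[o["eef_pos"],[.526,-.193,.1],[.526,-.193,.06]]); print(c,uv.round(0).tolist())
    P=pts(cal,d,np.ones(d.shape,bool)); g=im.reshape(-1,3)
    if c=="side":
        for z in np.arange(.055,.16,.006):
            q=P[(abs(P[:,2]-z)<.003)&(P[:,0]>.44)&(P[:,0]<.62)&(P[:,1]<-.13)&(P[:,1]>-.26)]
            if len(q): print(round(z,3),len(q),"x",q[:,0].min().round(3),q[:,0].max().round(3),"y",np.median(q[:,1]).round(3))
    else:
        q=P[(P[:,2]>.085)&(np.hypot(P[:,0]-.526,P[:,1]+.193)<.045)]; print("bar?",rect(q,.085,.104), np.histogram(q[:,2],bins=np.arange(.085,.16,.006)))
        cv2.imwrite("pics/w11.png",cv2.resize(im[150:300,150:350],(800,600)))
E
```

```text
t 56.05 pos [ 0.5277 -0.1935  0.0726] rot [ 1.351  2.834 -0.   ] F [-1.5 -0.4  5.3] gap 0.002 q [-0.47  0.27 -0.34  0.96  0.    0.42]
side [[267.0, 156.0], [267.0, 148.0], [267.0, 160.0]]
0.055 68 x 0.496 0.555 y -0.187
0.061 14 x 0.516 0.535 y -0.187
0.067 12 x 0.51 0.545 y -0.188
0.073 25 x 0.501 0.555 y -0.189
0.079 34 x 0.498 0.556 y -0.187
0.085 34 x 0.494 0.556 y -0.189
0.091 44 x 0.494 0.556 y -0.189
0.097 14 x 0.514 0.553 y -0.19
0.103 13 x 0.514 0.54 y -0.187
0.109 15 x 0.514 0.54 y -0.185
0.115 17 x 0.515 0.54 y -0.186
0.121 18 x 0.515 0.541 y -0.185
0.127 15 x 0.512 0.541 y -0.186
0.133 15 x 0.512 0.541 y -0.186
0.139 26 x 0.497 0.551 y -0.186
0.145 38 x 0.494 0.56 y -0.181
0.151 43 x 0.49 0.563 y -0.187
0.157 42 x 0.487 0.57 y -0.186
wrist [[252.0, 221.0], [250.0, 237.0], [251.0, 213.0]]
bar? ([513.8, -186.5, 36.3, 20.0, -10.0, 95.7], 1400) (array([ 126, 1143,  101,  208,  254,  293,  308,  234,  534, 1111, 1837,
       3220]), array([0.085, 0.091, 0.097, 0.103, 0.109, 0.115, 0.121, 0.127, 0.133,
       0.139, 0.145, 0.151, 0.157]))
```

View pics/w11.png

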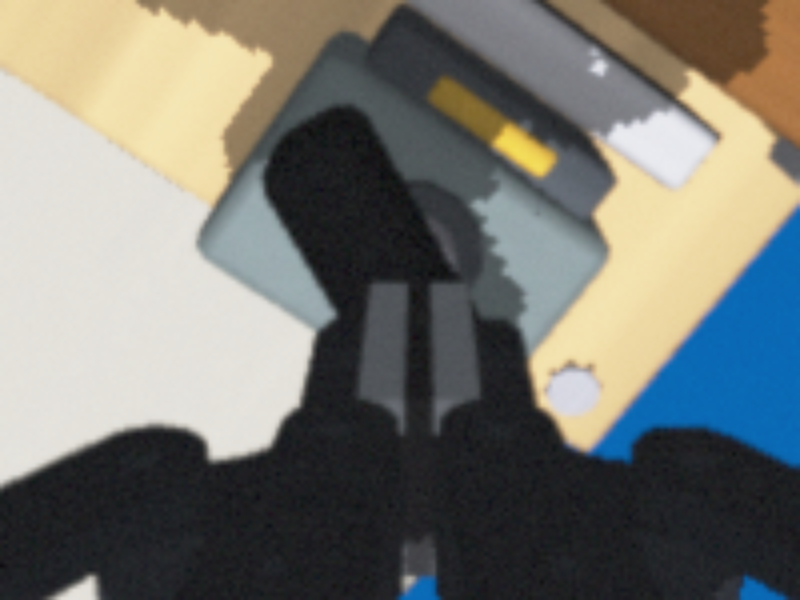

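The crop shows shut fingers at (420,290) and the bar running up-left to (310,150), still at its old angle. The brass tab at (490,125) is flush. I'll read depths at these pixels.

```bash
python3 - <<'E'
from se import *
o=st(); im,d=arm.read_camera("wrist"); cal=arm.calibration("wrist")
for u in (246,254,260,266):
    print(u,[ (v,(pts(cal,d,(np.arange(384)[:,None]==v)&(np.arange(512)[None]==u))*1000).round(0).tolist()) for v in range(196,260,7)])
E
```

```text
t 56.15 pos [ 0.5276 -0.1935  0.0726] rot [ 1.351  2.834 -0.   ] F [0.1 0.4 4.6] gap 0.003 q [-0.47  0.27 -0.34  0.96  0.    0.42]
246 [(196, [[510.0, -178.0, 93.0]]), (203, [[512.0, -180.0, 95.0]]), (210, [[515.0, -183.0, 96.0]]), (217, [[517.0, -186.0, 96.0]]), (224, [[518.0, -186.0, 105.0]]), (231, [[518.0, -186.0, 115.0]]), (238, [[518.0, -186.0, 122.0]]), (245, [[518.0, -186.0, 130.0]]), (252, [[518.0, -185.0, 139.0]]), (259, [[518.0, -185.0, 144.0]])]
254 [(196, [[520.0, -182.0, 60.0]]), (203, [[519.0, -181.0, 81.0]]), (210, [[519.0, -181.0, 93.0]]), (217, [[521.0, -184.0, 95.0]]), (224, [[521.0, -184.0, 105.0]]), (231, [[521.0, -184.0, 114.0]]), (238, [[521.0, -183.0, 123.0]]), (245, [[521.0, -184.0, 129.0]]), (252, [[522.0, -185.0, 134.0]]), (259, [[524.0, -187.0, 134.0]])]
260 [(196, [[524.0, -180.0, 57.0]]), (203, [[526.0, -183.0, 61.0]]), (210, [[527.0, -185.0, 70.0]]), (217, [[526.0, -184.0, 88.0]]), (224, [[524.0, -182.0, 105.0]]), (231, [[524.0, -182.0, 113.0]]), (238, [[523.0, -182.0, 122.0]]), (245, [[523.0, -182.0, 130.0]]), (252, [[524.0, -183.0, 133.0]]), (259, [[522.0, -181.0, 143.0]])]
266 [(196, [[527.0, -178.0, 57.0]]), (203, [[530.0, -181.0, 61.0]]), (210, [[533.0, -185.0, 61.0]]), (217, [[536.0, -189.0, 60.0]]), (224, [[526.0, -180.0, 105.0]]), (231, [[526.0, -180.0, 114.0]]), (238, [[525.0, -180.0, 123.0]]), (245, [[525.0, -181.0, 129.0]]), (252, [[525.0, -180.0, 137.0]]), (259, [[524.0, -180.0, 143.0]])]
```

Request:
drive_tool --pt "0 0 0.01 0 0" --pt "0 0 0.02 0 0" --pt "0 0 0.03 0 0" --pt "0 0 0.02 0 0" --pt "0 0 0 0 0" --pt "0 0 0 0 0" --pt "0 0 0 0 0" --pt "0 0 0 0 0"

```text
time: 57.2
eef_pos: [0.5261, -0.1927, 0.1507]
eef_rot: [-1.352, -2.833, -0.0]
contact_force: [-0.4, -0.2, 0.2]
finger_gap: 0.003
gripper_force: 0.0
```

```bash
python3 - <<'E'
from se import *
o=st(); im,d=arm.read_camera("wrist"); cal=arm.calibration("wrist"); p=o["eef_pos"]
P=pts(cal,d,np.ones(d.shape,bool)); r=np.hypot(P[:,0]-p[0],P[:,1]-p[1]); q=P[(r<.025)&(P[:,2]>.105)]; print("tip z pct",np.percentile(q[:,2],[0,1,3,10]).round(4))
q=P[(np.hypot(P[:,0]-.526,P[:,1]+.193)<.045)]; print("bar",rect(q,.085,.104)); print("pads", d[225:300,240:270][::12,::6].round(3).tolist()[0])
s,ds=arm.read_camera("side"); cal=arm.calibration("side"); P=pts(cal,ds,np.ones(ds.shape,bool))
for z in np.arange(.073,.2,.006):
    q=P[(abs(P[:,2]-z)<.003)&(P[:,0]>.44)&(P[:,0]<.62)&(P[:,1]<-.13)&(P[:,1]>-.26)]
    if len(q): print(round(z,3),len(q),"x",q[:,0].min().round(3),q[:,0].max().round(3),"y",np.median(q[:,1]).round(3))
E
```

```text
t 57.2 pos [ 0.5261 -0.1927  0.1507] rot [-1.352 -2.833 -0.   ] F [-0.4 -0.2  0.2] gap 0.003 q [-0.47  0.2  -0.25  1.12  0.    0.42]
tip z pct [0.1787 0.1854 0.1943 0.2172]
bar ([526.7, -192.8, 63.0, 16.3, -22.9, 96.0], 1305)
pads [0.3400000035762787, 0.1420000046491623, 0.1420000046491623, 0.1420000046491623, 0.1420000046491623]
0.073 27 x 0.497 0.555 y -0.187
0.079 32 x 0.497 0.556 y -0.189
0.085 33 x 0.494 0.556 y -0.187
0.091 46 x 0.495 0.556 y -0.189
0.097 12 x 0.505 0.536 y -0.192
0.175 12 x 0.514 0.536 y -0.188
0.181 17 x 0.511 0.539 y -0.186
0.187 18 x 0.512 0.54 y -0.187
0.193 18 x 0.512 0.54 y -0.185
0.199 19 x 0.512 0.54 y -0.186
```

The shut fingertips really sit about 24 mm above the reported TCP, so the fingers closed over the top of the bar. I regrip lower.

Request:
drive_tool --pt "0.0005 0 0 0.125 0.04" --pt "0 0 0 0.125 0.04" --pt "0 0 0 0.125 0.04" --pt "0 0 -0.02 0.125 0.04" --pt "0 0 -0.03 0 0.04" --pt "0 0 -0.03 0 0.04" --pt "0 0 -0.015 0 0.04" --pt "0 0 -0.003 0 0.04"

```text
time: 58.3
eef_pos: [0.5266, -0.1927, 0.0529]
eef_rot: [-0.61, -3.08, -0.001]
contact_force: [0.2, 0.1, 0.2]
finger_gap: 0.468
gripper_force: 0.0
```

Request:
drive_tool --pt "0 0 0 0 0.04" --pt "0 0 0 0 0.04" --pt "0 0 0 0 0" --pt "0 0 0 0 0" --pt "0 0 0 0 0" --pt "0 0 0 0 0" --pt "0 0 0 0 0" --pt "0 0 0 0 0" --grip_force 60

```text
time: 59.3
eef_pos: [0.5275, -0.1947, 0.055]
eef_rot: [0.612, 3.08, -0.005]
contact_force: [-4.0, -4.9, 5.3]
finger_gap: 0.17
gripper_force: 59.5
```

Request:
drive_tool --pt "0 0 0 -0.1 0" --pt "0 0 0 -0.15 0" --pt "0 0 0 -0.15 0" --pt "0 0 0 -0.15 0" --pt "0 0 0 -0.15 0" --pt "0 0 0 -0.15 0" --pt "0 0 0 -0.15 0" --pt "0 0 0 0 0"

```text
time: 60.3
eef_pos: [0.5265, -0.1956, 0.055]
eef_rot: [2.015, 2.408, -0.009]
contact_force: [-5.8, -5.2, 7.5]
finger_gap: 0.169
gripper_force: 59.7
```

```bash
cat > kn.py <<'E'
from se import *
def kn(c="wrist"):
    o=st(); loc(o); print("torque",np.round(o["torque"],2)); im,d=arm.read_camera(c); cal=arm.calibration(c)
    P=pts(cal,d,np.ones(d.shape,bool)); hsv=cv2.cvtColor(im,cv2.COLOR_BGR2HSV).reshape(-1,3)
    v=(d>0).ravel(); h=hsv[v]; m=(h[:,0]>19)&(h[:,0]<32)&(h[:,1]>150); L=(P*1000-[*C,0]); L[:,:2]=L[:,:2]@M
    t=m&(abs(L[:,0])<25)&(L[:,1]>-125)&(L[:,1]<-75)&(L[:,2]>30); print("tab n",t.sum(),"clamp",np.median(L[t],0).round(1) if t.any() else None,"zmax",np.percentile(L[t][:,2],[50,95]).round(1) if t.any() else None)
    return im,d,cal
E
python3 - <<'E'
from kn import *
kn()
E
```

```text
t 60.3 pos [ 0.5265 -0.1956  0.055 ] rot [ 2.015  2.408 -0.009] F [-5.8 -5.2  7.5] gap 0.169 q [-0.47  0.29 -0.35  0.93 -0.01  0.93]
clamp xy [  -0.7 -130. ] tool y deg 10.2
torque [-1.23  1.17 -0.21]
tab n 262 clamp [ -0.5 -98.7  52. ] zmax [52.  52.9]
```

Request:
drive_tool --pt "0 0 0 -0.15 0" --pt "0 0 0 -0.15 0" --pt "0 0 0 -0.15 0" --pt "0 0 0 -0.15 0" --pt "0 0 0 -0.15 0" --pt "0 0 0 -0.15 0" --pt "0 0 0 -0.15 0" --pt "0 0 0 0 0"

```text
time: 61.35
eef_pos: [0.5251, -0.1951, 0.055]
eef_rot: [2.949, 1.073, -0.009]
contact_force: [-8.2, -6.0, 9.8]
finger_gap: 0.172
gripper_force: 60.1
```

Request:
drive_tool --pt "0 0 0 -0.15 0" --pt "0 0 0 -0.15 0" --pt "0 0 0 -0.15 0" --pt "0 0 0 -0.15 0" --pt "0 0 0 -0.15 0" --pt "0 0 0 -0.1 0" --pt "0 0 0 0 0" --pt "0 0 0 0 0"

```text
time: 62.35
eef_pos: [0.5248, -0.194, 0.055]
eef_rot: [3.13, -0.236, -0.007]
contact_force: [-9.0, -2.8, 11.7]
finger_gap: 0.169
gripper_force: 60.3
```

```bash
python3 - <<'E'
from kn import *
kn(); battens("wrist",zlo=.046,zhi=.06)
E
```

```text
t 62.35 pos [ 0.5248 -0.194   0.055 ] rot [ 3.13  -0.236 -0.007] F [-9.  -2.8 11.7] gap 0.169 q [-0.47  0.29 -0.35  0.93 -0.    2.83]
clamp xy [  -2.2 -128.3] tool y deg -98.6
torque [-0.58  1.82 -0.15]
tab n 247 clamp [  1.5 -93.7  52.4] zmax [52.4 53.3]
batten ([529.2, -93.7, 93.0, 90.2, 3.8, 50.0], 13725)
batten ([469.3, -104.6, 15.2, 6.3, -60.5, 50.0], 86)
```

The tab is still flush after about 2.9 rad. I regrip half a turn back.

Request:
drive_tool --pt "0 0 0 0 0.04" --pt "0 0 0 0 0.04" --pt "0 0 0 0 0.04" --pt "0 0 0.04 0 0.04" --pt "0 0 0.04 0.187 0.04" --pt "0 0 0 0.187 0.04" --pt "0 0 0 0.187 0.04" --pt "0 0 0 0.187 0.04"

```text
time: 63.45
eef_pos: [0.5276, -0.1928, 0.1338]
eef_rot: [-2.999, -0.936, -0.001]
contact_force: [-0.4, -0.2, 0.2]
finger_gap: 0.466
gripper_force: 0.0
```

Request:
drive_tool --pt "0 0 0 0.187 0.04" --pt "0 0 0 0.187 0.04" --pt "0 0 0 0.187 0.04" --pt "0 0 0 0.187 0.04" --pt "0 0 0 0.187 0.04" --pt "0 0 0 0.187 0.04" --pt "0 0 0 0.187 0.04" --pt "0 0 0 0.187 0.04"

```text
time: 64.45
eef_pos: [0.5275, -0.1928, 0.1335]
eef_rot: [-1.561, -2.726, -0.001]
contact_force: [1.0, 0.1, -0.5]
finger_gap: 0.469
gripper_force: 0.0
```

Request:
drive_tool --pt "0 0 0 0.187 0.04" --pt "0 0 0 0.187 0.04" --pt "0 0 0 0.187 0.04" --pt "0 0 0 0.187 0.04" --pt "0 0 0 0.15 0.04" --pt "0 0 0 0 0.04" --pt "0 0 0 0 0.04" --pt "0 0 0 0 0.04"

```text
time: 65.45
eef_pos: [0.5273, -0.193, 0.1338]
eef_rot: [-0.235, -3.133, -0.0]
contact_force: [-0.6, -0.3, -0.4]
finger_gap: 0.47
gripper_force: 0.0
```

```bash
python3 - <<'E'
from kn import *
im,d,cal=kn()
P=pts(cal,d,np.ones(d.shape,bool)); q=P[(np.hypot(P[:,0]-.526,P[:,1]+.193)<.045)]; print("bar",rect(q,.085,.104)); se("wrist"); battens("wrist",zlo=.046,zhi=.06)
E
```

```text
t 65.45 pos [ 0.5273 -0.193   0.1338] rot [-0.235 -3.133 -0.   ] F [-0.6 -0.3 -0.4] gap 0.47 q [-0.47  0.22 -0.27  1.09  0.   -0.32]
clamp xy [   0.4 -127.5] tool y deg 81.4
torque [-0.02  0.03  0.01]
tab n 133 clamp [ -1.  -93.5  52.6] zmax [52.6 53.8]
bar ([526.3, -192.7, 63.5, 15.8, -9.2, 96.0], 1553)
wrist 0.67 plate ([444.0, -101.4, 160.3, 44.7, -86.5, 28.1], 6786) grip ([444.1, -102.7, 40.0, 20.5, -86.0, 61.9], 1280)
batten ([520.2, -94.1, 108.5, 89.1, 3.5, 50.2], 10351)
```

Request:
drive_tool --pt "-0.001 0 -0.03 0 0.04" --pt "0 0 -0.03 0 0.04" --pt "0 0 -0.017 0 0.04" --pt "0 0 -0.004 0 0.04" --pt "0 0 0 0 0.04" --pt "0 0 0 0 0" --pt "0 0 0 0 0" --pt "0 0 0 0 0" --grip_force 60

```text
time: 66.65
eef_pos: [0.5273, -0.1944, 0.0543]
eef_rot: [0.234, 3.131, -0.004]
contact_force: [-1.3, -2.6, 5.3]
finger_gap: 0.172
gripper_force: 60.2
```

Request:
drive_tool --pt "0 0 0 0 0" --pt "0 0 0 0 0" --pt "0 0 0 -0.08 0" --pt "0 0 0 -0.08 0" --pt "0 0 0 -0.08 0" --pt "0 0 0 -0.08 0" --pt "0 0 0 -0.08 0" --pt "0 0 0 0 0"

```text
time: 67.65
eef_pos: [0.5271, -0.1948, 0.0543]
eef_rot: [0.852, 3.021, -0.005]
contact_force: [-2.3, -3.6, 6.1]
finger_gap: 0.167
gripper_force: 60.2
```

```bash
python3 - <<'E'
from kn import *
kn()
E
```

```text
t 67.65 pos [ 0.5271 -0.1948  0.0543] rot [ 0.852  3.021 -0.005] F [-2.3 -3.6  6.1] gap 0.167 q [-0.47  0.29 -0.36  0.92 -0.    0.08]
clamp xy [ 1.000e-01 -1.292e+02] tool y deg 58.5
torque [-0.65  0.41 -0.09]
tab n 289 clamp [ -1.1 -92.1  53.6] zmax [53.6 54.7]
```

Request:
drive_tool --pt "0 0 0 -0.07 0" --pt "0 0 0 -0.07 0" --pt "0 0 0 -0.07 0" --pt "0 0 0 0 0" --pt "0 0 0 0 0" --pt "0 0 0 0 0" --pt "0 0 0 0 0" --pt "0 0 0 0 0"

```text
time: 68.7
eef_pos: [0.527, -0.1949, 0.0543]
eef_rot: [1.164, 2.915, -0.005]
contact_force: [-2.5, -5.0, 5.9]
finger_gap: 0.17
gripper_force: 60.2
```

```bash
python3 - <<'E'
from kn import *
kn()
E
```

```text
t 68.7 pos [ 0.527  -0.1949  0.0543] rot [ 1.164  2.915 -0.005] F [-2.5 -5.   5.9] gap 0.17 q [-0.47  0.29 -0.36  0.92 -0.    0.29]
clamp xy [-1.000e-01 -1.294e+02] tool y deg 46.5
torque [-0.79  0.49 -0.11]
tab n 304 clamp [ -0.8 -91.4  54.8] zmax [54.8 55.9]
```

Request:
drive_tool --pt "0 0 0 -0.05 0" --pt "0 0 0 -0.05 0" --pt "0 0 0 -0.05 0" --pt "0 0 0 0 0" --pt "0 0 0 0 0" --pt "0 0 0 0 0" --pt "0 0 0 0 0" --pt "0 0 0 0 0"

```text
time: 69.75
eef_pos: [0.5269, -0.195, 0.0542]
eef_rot: [1.379, 2.82, -0.005]
contact_force: [-2.0, -4.8, 6.4]
finger_gap: 0.167
gripper_force: 60.2
```

```bash
python3 - <<'E'
from kn import *
kn()
E
```

```text
t 69.75 pos [ 0.5269 -0.195   0.0542] rot [ 1.379  2.82  -0.005] F [-2.  -4.8  6.4] gap 0.167 q [-0.47  0.29 -0.36  0.92 -0.    0.44]
clamp xy [  -0.2 -129.5] tool y deg 37.9
torque [-0.89  0.53  0.06]
tab n 423 clamp [ -1.3 -90.5  65.5] zmax [65.5 66.5]
```

The tab popped up, from z 52 to 66 mm. I stop turning and release.

Request:
drive_tool --pt "0 0 0 0 0.04" --pt "0 0 0 0 0.04" --pt "0 0 0 0 0.04" --pt "0 0 0.04 0 0.04" --pt "0 0 0.05 0 0.04" --pt "0 0 0.05 0 0.04" --pt "-0.03 0 0.04 0 0.04" --pt "-0.03 0 0 0 0.04"

```text
time: 70.8
eef_pos: [0.4684, -0.1942, 0.237]
eef_rot: [1.374, 2.816, -0.0]
contact_force: [0.0, -0.2, -0.3]
finger_gap: 0.47
gripper_force: 0.0
```

Request:
drive_tool --pt "0 0 0 0 0.04" --pt "0 0 0 0 0.04" --pt "0 0 0 0 0.04" --pt "0 0 0 0 0.04" --pt "0 0 0 0 0.04" --pt "0 0 0 0 0.04" --pt "0 0 0 0 0.04" --pt "0 0 0 0 0.04"

```text
time: 71.8
eef_pos: [0.4663, -0.1931, 0.2329]
eef_rot: [1.379, 2.823, -0.0]
contact_force: [-0.9, -0.6, -0.2]
finger_gap: 0.465
gripper_force: 0.0
```

```bash
python3 - <<'E'
from kn import *
im,d,cal=kn(); se("wrist"); battens("wrist",zlo=.046,zhi=.06)
P=pts(cal,d,np.ones(d.shape,bool)); q=P[(P[:,0]>.45)&(P[:,0]<.56)&(P[:,1]>-.07)&(P[:,1]<.02)]; print("stop",rect(q,.072,.09))
cv2.imwrite("pics/w12.png",im)
E
```

```text
t 71.8 pos [ 0.4663 -0.1931  0.2329] rot [ 1.379  2.823 -0.   ] F [-0.9 -0.6 -0.2] gap 0.465 q [-0.52  0.05 -0.24  1.28 -0.    0.39]
clamp xy [ -60.6 -123.8] tool y deg 37.9
torque [-0.01 -0.01 -0.05]
tab n 83 clamp [ -1.6 -90.6  65.7] zmax [65.7 66.9]
wrist 0.6 plate ([444.5, -101.3, 160.1, 44.1, -86.4, 28.2], 3561) grip ([444.3, -101.4, 40.4, 20.0, -86.5, 61.8], 601)
batten ([519.9, -93.5, 108.7, 89.0, 3.7, 50.2], 5980)
stop ([511.1, -22.6, 46.6, 26.1, 3.4, 79.7], 987)
```

View pics/w12.png

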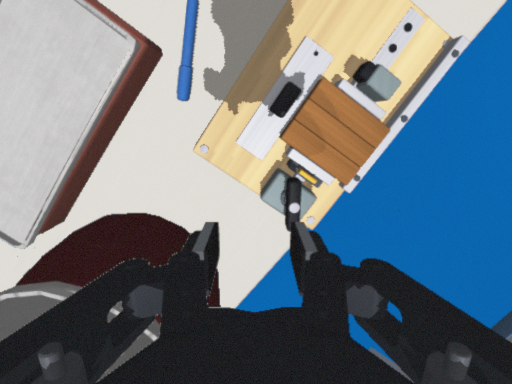

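The picture shows the battens clamped at (335,130), the straightedge flush along them at (285,98), the button out at (365,72) and the tab raised at (305,172). All is as asked, so I hand in.

```bash
python3 -c "
from bench import arm
print(arm.job_done())"
```

```text
the job is handed in; nothing more can be done
None
```

I handed in the job after about 72 s of robot time: three battens clamped against the fence, stop locked in the 0.090 hole, straightedge flush along their near ends, and the tab popped up with no further turning; the judge returned no verdict.

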